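# Load the culture-dish magazine and click its lift down

## Robot

A 7-joint arm with a two-finger parallel gripper is mounted at the origin on a cart in front of the work surface, level with it; the furniture and walls round the work are solid. World frame = base frame: x ahead of the robot, y to its left, z up, the work surface at z = 0. Lengths are in m, angles in rad, forces in N, time in s.
With the tool pointing down it reaches from about 0.425 to 0.825 m from the base axis. Payload 3.6 kg.
Tool frame: the origin (TCP) lies at the centre of the arm's flange, where the gripper is bolted on; the fingertips stand 186 mm ahead of it and the grasp point (between the pads) lies ahead of it (grip_point_offset is the z of the grasp point in the tool frame, in m); z points along the fingers, y is the line along which they close (so a half turn about z gives the same grasp; the last joint's range is limited). The gripper opens to 93 mm and grips with 3 to 60 N. Pads are 15 mm wide; open, the fingers measure 128 mm over their backs; the gripper's body (75 mm by 188 mm) begins 65 mm behind the grasp point.
Start: joints at [-1.212, 0.615, -0.013, 1.423, 0.008, 1.103, -0.04], TCP at [0.244, 0.602, 0.405] pointing down, gripper open.
Joint ranges: [-3.12, 3.12], [-0.3, 2.06], [-1.34, 1.32], [0.26, 2.42], [-1.36, 4.5], [0.01, 1.98], [-2.84, 2.84]. Speed limits (rad/s): [2.79, 2.79, 3.14, 3.14, 3.14, 3.14, 3.14].

## Interface

Orientations are given as a rotation vector (axis times angle).
In Python, from workcell import state, grab_frame, finish_job, grip_point_offset gives the robot as it stands. The module is installed in compiled form; this text tells all that it offers.
- The arm moves only by the tool send_rows, never from a script. Its argument "increments" is a list of rows, each a list of 7 numbers: the turn, a rotation vector about the tool's x, y, z in units of 6 degrees (1.0 is 6 degrees), then the shift along the tool's x, y, z in units of 30 mm (1.0 is 30 mm), then the closure, from 0 (fully open) to 1 (shut). A call has 1 to 5 rows; each row shifts and turns the commanded pose from where the row before left it, along the tool's axes as they then stand; what a row does not reach is not made up. A row lasts 1/10 s, in which the tool goes at most 50 mm and 8.59 degrees, less where a joint would pass 70% of its speed; a pose out of reach is approached as far as the arm can. A call is refused whole if a number of a shift passes 1 or a number of a turn 1, either way. A call with a gripper value outside its range is refused whole. The fingers move at their own pace and stop on an object; the grip force is fixed at half the most. Time passes only in rows, so rows that do not move let the fingers close. It gives the time, the measured TCP pose, the force, the opening and the grip force at its end, in the units of the state.
- state(): the state, without advancing time (a new reading comes with each control period).
- grab_frame(name): name is "side" or "top"; returns a dict with "frame" (480x640x3 uint8, red, green, blue), "z_map" (480x640 float32, m along the optical axis (not along the pixel's ray), 0 where there is no reading), "fx", "fy", "cx", "cy" (pixels), "rvec" (rotation vector, rad) and "tvec" (3), from world to camera coordinates, as OpenCV has them. Camera axes: x right, y down, z forward; pixel columns grow to the right and rows downward; lengths in m; the calibration is good to about 2 mm. A picture is of the moment at which its call begins.
- finish_job(): hands the job in; it is judged then, once.
The state is a dict: "clock": time; "joints": joint angles; "dq": joint speeds; "joint_torque": joint torques, N m; "eef_pos": TCP position; "orientation": TCP orientation; "ft_force": force on the tool from outside, world axes, zero at the start; "ft_torque": the same for the moment, N m; "gripper_width": finger opening in m; "finger_force": force on a finger pad.
Only numpy, scipy, OpenCV 4.12 (cv2) and the standard library are available. Lean on these libraries where they do the work, as an engineer would, in place of code of your own. Each camera call takes 0.05 s, during which the arm holds its last target. There are 200 camera calls.

## Task

Load the dish magazine: first turn its knob back (anticlockwise seen from above) to the zero stop, so that the lift plate comes up level with the rim, and pile each red culture dish that lies singly on the table flat and centred on that plate (leave the tall piles at the left alone). Turn the knob clockwise exactly one click for each dish, so that the stack goes down the tube and the top dish ends level with the rim, then set the white dust cover squarely on the rim. Do not knock over the small glass bottle near the front edge.

Things in the scene. Friction and masses are not known exactly. Their poses are not given: they have to be found in the camera images.
- dish_lift: Dish magazine, fixed to the table: a grey foot plate (112 x 276 x 12 mm) with an upright clear tube (inside diameter 72, outside 84 mm, collar 86) at one end and a white gearbox (100 x 100 mm, top 52 mm above the table) with the knob at the other. Origin on the table under the tube's axis; z up; -x is its front; the knob's axis stands 165 mm from the tube's axis towards its -y.
- lift_rim (a point): Centre of the tube's open top: the rim, 104 mm above the table.
- plate_top (a point): Centre of the upper face of the round aluminium lift plate (diameter 67 mm) inside the tube. It is 1.5 mm below the rim when the knob is at its zero stop and goes down 15 mm, one dish height, with each click.
- lift_knob (a joint): Angle of the magazine's knob (rad), 0 at the zero stop (white pointer at the red mark, lift plate level with the rim), growing clockwise seen from above; one click is 30 degrees (0.5236), six clicks to the other stop (3.14). A spring detent of about 0.13 N m pulls it into the nearest click when let go; in a soft grip it lags up to about 10 degrees behind the fingers. It may start at any click from 2 to 5.
- knob_grip (a point): Middle of the knob's upright bar grip (13 mm thick, 52 mm long, 30 mm high, from 61 to 91 mm above the table), on the knob's vertical axis, 78 mm above the table. This frame turns with the knob: the bar's length lies along its y, pinch it along its x; the white pointer is at its -y end; z up. Round disc 58 mm wide below the bar.
- cover_grip (a point): White round dust cover for the tube, 100 mm wide, about 90 g, lying on the table right way up. It is 13 mm high with a black upright round knob, 25 mm in diameter and 31 mm high, in the middle on top. The point is the middle of this knob, 32 mm above the cover's lower edge (so 32 mm above the table as it lies); z up. Its skirt (inside diameter 92 mm, 9 mm deep) goes loosely over the outside of the tube; when seated this point is 127 mm above the table.
- dish_1_mid (a point): Loose closed culture dish with red medium, 62 mm in diameter and 15 mm high, 18 g, lying flat; the point is its centre half-way up, z along its axis. Three to five of the five dishes are there. Take it across its diameter from above, fingertips 5 to 8 mm above its underside so that they clear the rim when it is set down.
- dish_2_mid (a point): Loose closed culture dish with red medium, 62 mm in diameter and 15 mm high, 18 g, lying flat; the point is its centre half-way up, z along its axis. Three to five of the five dishes are there. Take it across its diameter from above, fingertips 5 to 8 mm above its underside so that they clear the rim when it is set down.
- dish_3_mid (a point): Loose closed culture dish with red medium, 62 mm in diameter and 15 mm high, 18 g, lying flat; the point is its centre half-way up, z along its axis. Three to five of the five dishes are there. Take it across its diameter from above, fingertips 5 to 8 mm above its underside so that they clear the rim when it is set down.
- dish_4_mid (a point): Loose closed culture dish with red medium, 62 mm in diameter and 15 mm high, 18 g, lying flat; the point is its centre half-way up, z along its axis. Three to five of the five dishes are there. Take it across its diameter from above, fingertips 5 to 8 mm above its underside so that they clear the rim when it is set down.
- dish_5_mid (a point): Loose closed culture dish with red medium, 62 mm in diameter and 15 mm high, 18 g, lying flat; the point is its centre half-way up, z along its axis. Three to five of the five dishes are there. Take it across its diameter from above, fingertips 5 to 8 mm above its underside so that they clear the rim when it is set down.
- reagent_bottle_3: Small glass bottle with blue cap, 46 x 85 mm, standing; origin under its middle; z up. Must not fall over.
Things that resemble listed ones, but are neither listed nor needed, are in the scene too. Leave any green look-alike of the part that bears dish_5_mid alone. Of the things like the part that bears cover_grip, leave any that is green; of the rest the smaller one is meant.

How it is judged:
By the outcome, as a careful person would: the job done as asked, in the order asked, and still so for the second after the job is handed in, with the robot touching nothing.
Of dish_1, dish_2, dish_3, dish_4, dish_5 only 3 to 5 are there at a start; the rules pass over those that are not, and their reading is None.
At some moment in a run one of cover may be knocked a few centimetres aside while the robot is not near it.
Once in a run the grip may slacken for a moment while it holds something.
It also fails if it takes over 210 s, if anything falls off the work surface, if the arm or the gripper's body presses on something with over 40 N, if the wrist force passes 120 N, or if a joint passes its speed limit or range.

## Working session

There is one attempt and no reset: what is moved stays moved. The work goes in short steps, Python scripts to look and compute and a tool call to move; the robot and the scene stay as the last step left them, time stands still between calls to the robot, and variables do not carry over. Pictures are saved under pics/ and viewed, at most 14 in all, crops included, and the job is handed in when it is done.

Besides the shell and the picture viewer there is one more tool, called after "Request:" by a JSON object that holds its "op" and its "data". send_rows: Moves the arm, as the interface text tells. Its arguments: {"type":"object","properties":{"increments":{"type":"array","items":{"type":"array","items":{"type":"number"}}}},"required":["increments"]}

```bash
mkdir -p pics; cat > h.py <<'E'
import numpy as np, cv2
from scipy.spatial.transform import Rotation as R
from workcell import state, grab_frame, finish_job, grip_point_offset
def cam(f):
    Rm=cv2.Rodrigues(np.array(f["rvec"],float))[0]; return Rm,np.array(f["tvec"],float).ravel()
def ray(f,u,v,z):
    Rm,t=cam(f); d=Rm.T@np.array([(u-f["cx"])/f["fx"],(v-f["cy"])/f["fy"],1]); c=-Rm.T@t
    return c+d*(z-c[2])/d[2]
def cloud(f):
    Rm,t=cam(f); z=f["z_map"]; v,u=np.indices(z.shape)
    p=np.stack([(u-f["cx"])/f["fx"]*z,(v-f["cy"])/f["fy"]*z,z],-1)
    return (p-t)@Rm
def proj(f,p):
    Rm,t=cam(f); q=Rm@np.array(p)+t; return q[0]/q[2]*f["fx"]+f["cx"],q[1]/q[2]*f["fy"]+f["cy"]
def save(f,n,box=None,s=1):
    im=f["frame"][...,::-1]
    if box: im=im[box[1]:box[3],box[0]:box[2]]
    cv2.imwrite("pics/"+n,cv2.resize(im,None,fx=s,fy=s))
E
python3 - <<'E'
from h import *
for n in("top","side"):
    f=grab_frame(n); save(f,n+"0.png"); Rm,t=cam(f); print(n,-Rm.T@t,f["fx"],Rm[2])
    np.save(n+"0.npy",f,allow_pickle=True)
print(state(),grip_point_offset)
E
```

```text
top [0.31083376 0.14139618 1.32806508] 440.2655125251056 [ 0.15217265 -0.00231436 -0.98835122]
side [ 1.18219157 -0.09950283  1.45093883] 516.6769838500322 [-0.44228152  0.15094131 -0.88408358]
{'clock': 0.1, 'joints': array([-1.21248434,  0.61580398, -0.01261878,  1.4247435 ,  0.00810328,
        1.1034109 , -0.04038695]), 'dq': array([-0.00011674, -0.00296483, -0.00084464, -0.00342278, -0.00090239,
        0.00191572,  0.00084257]), 'joint_torque': array([ 1.48668354e-03, -4.60040689e+01,  2.10118946e-01, -1.66243905e+01,
       -6.12391136e-02,  1.69996155e-02,  8.89008675e-05]), 'eef_pos': array([0.24387552, 0.602203  , 0.40370693]), 'orientation': array([-0.60053306, -3.08323839,  0.00357859]), 'ft_force': array([ 0.23059483, -0.29109551, -0.60363486]), 'ft_torque': array([ 0.00316054, -0.05271375, -0.00926803]), 'finger_force': 0.0, 'gripper_width': 0.09314028146837632} 0.1673
```

View pics/top0.png

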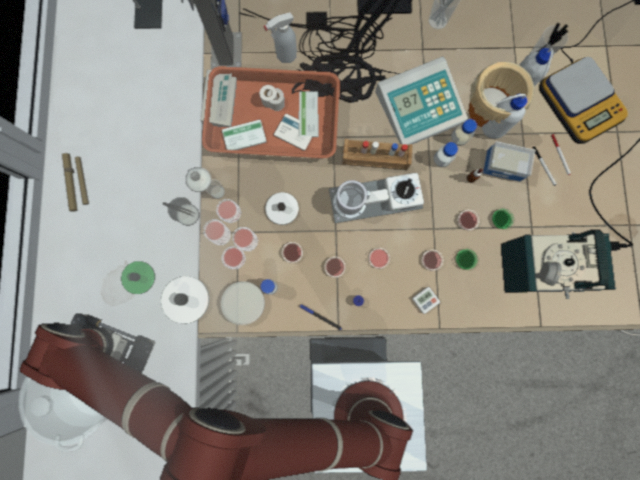

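View pics/side0.png

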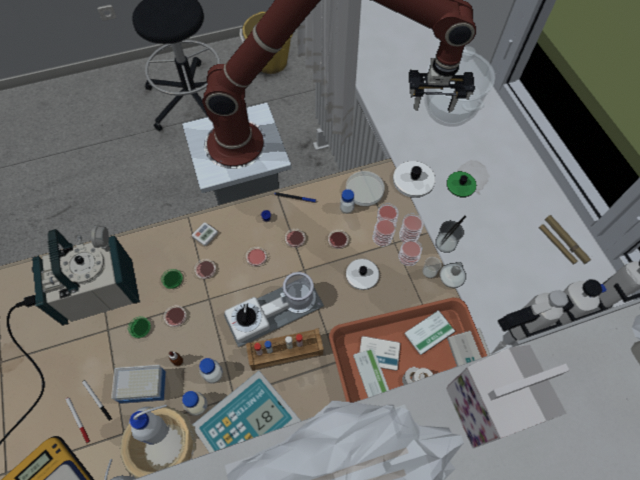

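Possible dishes in the top view: red (292,252), (335,267), (379,258, lighter), (431,260) and (468,219). The green ones at (466,259) and (501,218) and the piles near (230,235) stay. Possible covers: white (282,208) is the smaller. White (185,300) is larger, and green (138,278) stays. The bottle is at (267,287) and the magazine at (350–405,195). Next I'll check with a close crop and measure.

```bash
cat > det.py <<'E'
from h import *
def blobs(f,mask,zc,amin=60):
    n,l,s,c=cv2.connectedComponentsWithStats(cv2.morphologyEx(mask.astype(np.uint8),cv2.MORPH_CLOSE,np.ones((3,3))))
    out=[]
    for i in range(1,n):
        if s[i,4]<amin: continue
        cn=max(cv2.findContours((l==i).astype(np.uint8),cv2.RETR_EXTERNAL,cv2.CHAIN_APPROX_NONE)[0],key=len)
        if len(cn)<8: continue
        (u,v),ax,_=cv2.fitEllipse(cn); p=ray(f,u,v,zc)
        out.append((u,v,ax,s[i,4],p,f["frame"][int(v),int(u)]))
    return out
def dishes(f,zc=0.012,**k):
    hsv=cv2.cvtColor(f["frame"],cv2.COLOR_RGB2HSV); h,s,v=cv2.split(hsv)
    return blobs(f,((h<9)|(h>168))&(s>85)&(v>50),zc,**k)
E
python3 - <<'E'
from det import *
ims=[]
for n in("top","side"):
    f=np.load(n+"0.npy",allow_pickle=True).item()
    for u,v,ax,a,p,c in dishes(f):
        if a<900: print(n,round(u),round(v),np.round(ax,1),a,p.round(4),c)
    P=cloud(f)
    for nm,(x,y) in (("top",{"cov":(282,208),"bigcov":(185,300),"tube":(350,198),"knob":(405,188),"bot":(267,287),"d4":(379,258),"d2":(335,267),"can":(358,300)}) if n=="top" else ("side",{"cov":(362,271),"tube":(298,292),"knob":(247,316),"bot":(347,200),"d4":(257,257),"can":(266,215)}))[1].items():
        print(n,nm,P[y,x].round(3))
f=np.load("top0.npy",allow_pickle=True).item(); g=np.load("side0.npy",allow_pickle=True).item()
a=cv2.resize(f["frame"][165:315,255:485,::-1],(798,520),interpolation=cv2.INTER_CUBIC); cv2.imwrite("pics/c_top.png",a)
a=cv2.resize(g["frame"][185:345,150:390,::-1],(798,532),interpolation=cv2.INTER_CUBIC); cv2.imwrite("pics/c_side.png",a)
E
```

```text
top 323 131 [24.6 52.2] 586 [0.8591 0.1083 0.012 ] [118  77  62]
top 468 220 [13.3 14.3] 168 [ 0.5655 -0.3265  0.012 ] [94 63 59]
top 245 237 [10.2 13.1] 117 [0.5268 0.3543 0.012 ] [174 124 115]
top 292 252 [14.3 14.5] 182 [0.4774 0.2113 0.012 ] [101  68  63]
top 233 256 [13.6 14.9] 177 [0.4674 0.3875 0.012 ] [167 112 108]
top 379 258 [15.3 15.6] 209 [ 0.4543 -0.0489  0.012 ] [183 116 110]
top cov [0.607 0.238 0.043]
top bigcov [0.339 0.515 0.063]
top tube [0.634 0.034 0.041]
top knob [ 0.649 -0.123  0.086]
top bot [0.371 0.279 0.085]
top d4 [ 0.455 -0.051  0.002]
top d2 [0.43  0.083 0.006]
top can [0.33  0.019 0.024]
side 274 17 [18.7 58. ] 793 [-0.5645  0.3094  0.012 ] [65 36 33]
side 256 133 [ 6.7 19.3] 109 [-0.0078  0.0802  0.012 ] [54 28 27]
side 231 147 [34.1 47. ] 702 [ 0.0252 -0.0199  0.012 ] [75 74 70]
side 387 212 [10.8 15.5] 145 [0.4399 0.3984 0.012 ] [132  82  81]
side 384 227 [10. 13.] 111 [0.4887 0.3664 0.012 ] [141  95  93]
side 295 237 [11.3 13.9] 141 [0.4347 0.0843 0.012 ] [76 52 50]
side 338 239 [12.2 15.1] 163 [0.4813 0.2117 0.012 ] [69 40 39]
side 256 256 [13.8 15.5] 188 [ 0.4593 -0.0486  0.012 ] [150  92  90]
side 174 316 [13.2 16.5] 190 [ 0.5705 -0.3257  0.012 ] [76 50 49]
side 84 434 [ 4.  19.3] 70 [ 0.8182 -0.6141  0.012 ] [105  29  30]
side cov [0.622 0.238 0.041]
side tube [0.628 0.035 0.047]
side knob [ 0.66  -0.124  0.068]
side bot [0.392 0.272 0.075]
side d4 [ 0.463 -0.046  0.011]
side can [0.337 0.02  0.028]
```

View pics/c_top.png

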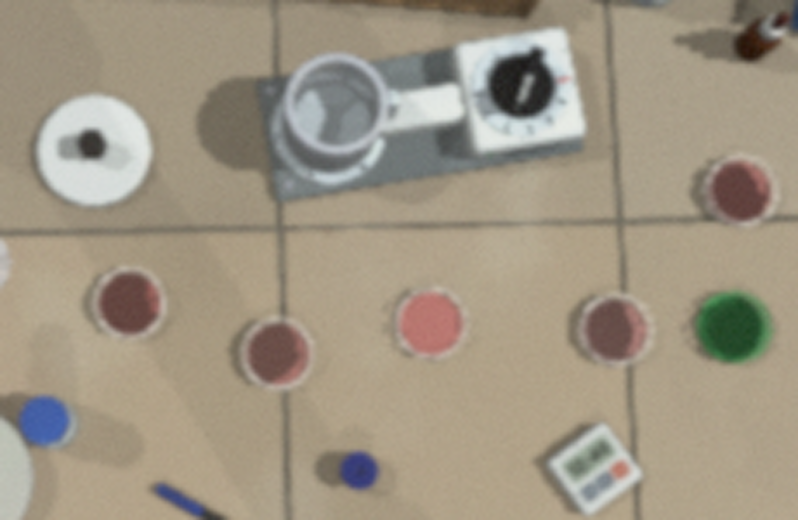

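View pics/c_side.png

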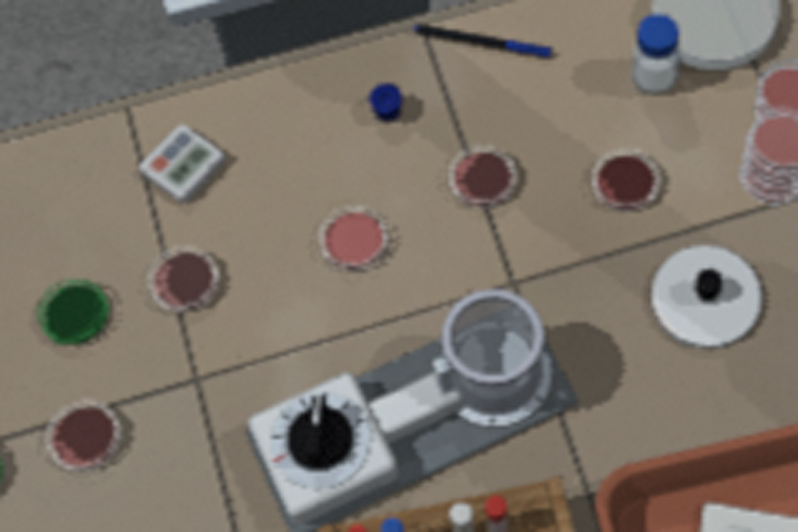

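The crops show five single red dishes, the small white cover at (90,150), and the magazine with its red zero mark to the right of the knob. The knob bar stands at roughly click 4. I'll locate the magazine, bottle and dishes more closely.

```bash
cat >> det.py <<'E'
def tri(f,p,g,q):
    A=[];b=[]
    for F,(u,v) in((f,p),(g,q)):
        Rm,t=cam(F); c=-Rm.T@t; d=Rm.T@np.array([(u-F["cx"])/F["fx"],(v-F["cy"])/F["fy"],1]); d/=np.linalg.norm(d)
        M=np.eye(3)-np.outer(d,d); A.append(M); b.append(M@c)
    return np.linalg.solve(sum(A),sum(b))
def yaw(s): # angle of tool y from world x
    y=R.from_rotvec(s["orientation"]).as_matrix()[:,1]; return np.degrees(np.arctan2(y[1],y[0]))
def go(x,y,z,yw=None):
    s=state(); yn=yaw(s); yw=yn if yw is None else yw
    d=np.array([x,y,z])-s["eef_pos"]; a=np.radians(yw); M=R.from_rotvec(s["orientation"]).as_matrix()
    t=np.array([-np.sin(a)*-1*-1,0,0])
    ty=np.array([np.cos(a),np.sin(a),0]); tz=np.array([0,0,-1]); tx=np.cross(ty,tz)
    print("yaw",yn.round(1),"tilt",np.degrees(np.arccos(-M[2,2])).round(2),"turn_z units",round(-((yw-yn+180)%360-180)/6,2),
      "shift(after turn)",(np.array([tx@d,ty@d,tz@d])/.03).round(2),"before",(M.T@d/.03).round(2),"w",round(s["gripper_width"],4),"t",s["clock"],"q7",s["joints"][6].round(2))
E
python3 - <<'E'
from det import *
f=np.load("top0.npy",allow_pickle=True).item(); g=np.load("side0.npy",allow_pickle=True).item()
T=lambda x,y:(255+x/3.47,165+y/3.467); S=lambda x,y:(150+x/3.325,185+y/3.325)
for n,a,b,z in [("rim",(337,105),(493,337),.104),("disc",(522,86),(320,437),.061),("cover",(94,151),(706,296),.013),("da",(129,303),(627,181),.008),("db",(277,353),(483,178),.008),("dc",(430,323),(355,239),.008),("dd",(615,329),(185,280),.008),("de",(740,190),(84,435),.008),("botcap",(47,420),(658,37),.08),("can",(359,470),(386,101),.025)]:
    print(n,ray(f,*T(*a),z).round(4),ray(g,*S(*b),z).round(4),"tri",tri(f,T(*a),g,S(*b)).round(4))
# knob bar top points from depth
for F in(f,g):
    P=cloud(F); m=(abs(P[...,2]-.088)<.006)&(abs(P[...,0]-.655)<.045)&(abs(P[...,1]+.125)<.045); q=P[m][:,:2]
    if len(q)>5: w,v=np.linalg.eigh(np.cov(q.T)); print(len(q),q.mean(0).round(4),"bar dir",np.degrees(np.arctan2(v[1,1],v[0,1])).round(1),np.sqrt(w))
    m=(abs(P[...,2]-.052)<.004)&(abs(P[...,0]-.655)<.09)&(abs(P[...,1]+.125)<.09); q=P[m][:,:2].astype(np.float32)
    print("gearbox",len(q),cv2.minAreaRect(q))
    hs=cv2.cvtColor(F["frame"],cv2.COLOR_RGB2HSV)
for x,y,z in[(.3,.5,.4)]: go(x,y,z,0)
c1=cv2.resize(f["frame"][170:215,380:430,::-1],(500,450),interpolation=cv2.INTER_CUBIC);cv2.imwrite("pics/k_top.png",c1)
E
```

```text
rim [0.6256 0.0329 0.104 ] [0.6346 0.0358 0.104 ] tri [0.6292 0.0344 0.0926]
disc [ 0.6502 -0.1294  0.061 ] [ 0.6579 -0.1267  0.061 ] tri [ 0.6534 -0.1292  0.0511]
cover [0.6116 0.2401 0.013 ] [0.6207 0.2419 0.013 ] tri [0.6152 0.243  0.    ]
da [0.4767 0.2111 0.008 ] [0.4834 0.2146 0.008 ] tri [ 0.4785  0.214  -0.0009]
db [0.4305 0.0835 0.008 ] [0.4371 0.0857 0.008 ] tri [ 0.4319  0.085  -0.001 ]
dc [ 0.454  -0.0501  0.008 ] [ 0.4608 -0.0468  0.008 ] tri [ 0.4556 -0.0489 -0.0007]
dd [ 0.4455 -0.2104  0.008 ] [ 0.4518 -0.2066  0.008 ] tri [ 0.447  -0.2097  0.0007]
de [ 0.5662 -0.3277  0.008 ] [ 0.5704 -0.3242  0.008 ] tri [ 0.5676 -0.3271  0.0035]
botcap [0.3731 0.2751 0.08  ] [0.3826 0.2785 0.08  ] tri [0.3745 0.2793 0.0669]
can [0.3284 0.0176 0.025 ] [0.3363 0.0202 0.025 ] tri [0.3292 0.0188 0.0144]
80 [ 0.6512 -0.1291] bar dir 159.3 [0.00394117 0.01559304]
gearbox 573 ((0.6741870641708374, -0.10822084546089172), (0.14818046987056732, 0.1344243437051773), 7.085005760192871)
82 [ 0.6564 -0.129 ] bar dir 158.8 [0.00401831 0.01552491]
gearbox 562 ((0.6787593364715576, -0.11281538754701614), (0.142797589302063, 0.12996545433998108), 4.871616363525391)
yaw 68.0 tilt 0.13 turn_z units 11.33 shift(after turn) [-3.41  1.87  0.12] before [-3.01 -2.46  0.13] w 0.0931 t 0.1 q7 -0.04
```

View pics/k_top.png

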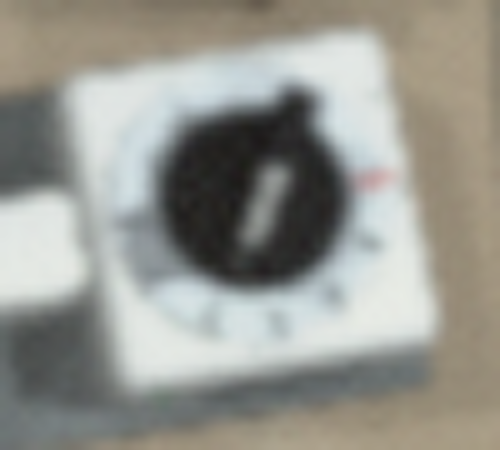

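```bash
python3 -c "
from det import *
go(.654,-.1285,.36,-111.6)"
```

```text
yaw 68.0 tilt 0.13 turn_z units 29.93 shift(after turn) [21.68 17.61  1.46] before [-21.81 -17.44   1.5 ] w 0.0931 t 0.1 q7 -0.04
```

Request:
{"op": "send_rows", "data": {"increments": [[0, 0, 0, -0.87, -0.7, 0.06, 0], [0, 0, 0, -0.87, -0.7, 0.06, 0], [0, 0, 0, -0.87, -0.7, 0.06, 0], [0, 0, 0, -0.87, -0.7, 0.06, 0], [0, 0, 0, -0.87, -0.7, 0.06, 0]]}}

```text
clock: 0.6
eef_pos: [0.3259, 0.4548, 0.3952]
orientation: [-0.6, -3.083, 0.002]
ft_force: [0.7, -0.4, 0.3]
gripper_width: 0.0928
finger_force: 0.0
```

Request:
{"op": "send_rows", "data": {"increments": [[0, 0, 0, -0.87, -0.7, 0.06, 0], [0, 0, 0, -0.87, -0.7, 0.06, 0], [0, 0, 0, -0.87, -0.7, 0.06, 0], [0, 0, 0, -0.87, -0.7, 0.06, 0], [0, 0, 0, -0.87, -0.7, 0.06, 0]]}}

```text
clock: 1.1
eef_pos: [0.4074, 0.3085, 0.3864]
orientation: [-0.6, -3.083, 0.001]
ft_force: [-0.5, 0.2, 0.0]
gripper_width: 0.093
finger_force: 0.0
```

Request:
{"op": "send_rows", "data": {"increments": [[0, 0, 0, -0.87, -0.7, 0.06, 0], [0, 0, 0, -0.87, -0.7, 0.06, 0], [0, 0, 0, -0.87, -0.7, 0.06, 0], [0, 0, 0, -0.87, -0.7, 0.06, 0], [0, 0, 0, -0.87, -0.7, 0.06, 0]]}}

```text
clock: 1.6
eef_pos: [0.489, 0.1622, 0.3774]
orientation: [-0.6, -3.083, 0.001]
ft_force: [0.6, 0.4, -0.1]
gripper_width: 0.0929
finger_force: 0.0
```

Request:
{"op": "send_rows", "data": {"increments": [[0, 0, 0, -0.87, -0.7, 0.06, 0], [0, 0, 0, -0.87, -0.7, 0.06, 0], [0, 0, 0, -0.87, -0.7, 0.06, 0], [0, 0, 0, -0.87, -0.7, 0.06, 0], [0, 0, 0, -0.87, -0.7, 0.06, 0]]}}

```text
clock: 2.1
eef_pos: [0.5705, 0.016, 0.3682]
orientation: [-0.6, -3.083, 0.0]
ft_force: [0.3, -0.7, -0.4]
gripper_width: 0.0929
finger_force: 0.0
```

Request:
{"op": "send_rows", "data": {"increments": [[0, 0, 0, -0.87, -0.7, 0.06, 0], [0, 0, 0, -0.87, -0.7, 0.06, 0], [0, 0, 0, -0.87, -0.7, 0.06, 0], [0, 0, 0, -0.87, -0.7, 0.06, 0], [0, 0, 1, 0, 0, 0, 0]]}}

```text
clock: 2.6
eef_pos: [0.6359, -0.1063, 0.3604]
orientation: [0.777, 3.043, -0.008]
ft_force: [0.0, -0.1, -0.2]
gripper_width: 0.0929
finger_force: 0.0
```

Request:
{"op": "send_rows", "data": {"increments": [[0, 0, 1, 0, 0, 0, 0], [0, 0, 1, 0, 0, 0, 0], [0, 0, 1, 0, 0, 0, 0], [0, 0, 1, 0, 0, 0, 0], [0, 0, 1, 0, 0, 0, 0]]}}

```text
clock: 3.1
eef_pos: [0.6352, -0.0997, 0.3609]
orientation: [-1.529, -2.743, 0.001]
ft_force: [0.3, 0.0, -0.5]
gripper_width: 0.0931
finger_force: 0.0
```

Request:
{"op": "send_rows", "data": {"increments": [[0, 0, 1, 0, 0, 0, 0], [0, 0, 1, 0, 0, 0, 0], [0, 0, 1, 0, 0, 0, 0], [0, 0, 1, 0, 0, 0, 0], [0, 0, 1, 0, 0, 0, 0]]}}

```text
clock: 3.6
eef_pos: [0.6352, -0.0996, 0.3609]
orientation: [-2.187, -2.254, 0.001]
ft_force: [-0.0, 0.2, -0.3]
gripper_width: 0.0929
finger_force: 0.0
```

Request:
{"op": "send_rows", "data": {"increments": [[0, 0, 1, 0, 0, 0, 0], [0, 0, 1, 0, 0, 0, 0], [0, 0, 1, 0, 0, 0, 0], [0, 0, 1, 0, 0, 0, 0], [0, 0, 1, 0, 0, 0, 0]]}}

```text
clock: 4.1
eef_pos: [0.6352, -0.0996, 0.3609]
orientation: [-2.696, -1.611, 0.002]
ft_force: [-1.7, 0.1, 0.2]
gripper_width: 0.093
finger_force: 0.0
```

Request:
{"op": "send_rows", "data": {"increments": [[0, 0, 1, 0, 0, 0, 0], [0, 0, 1, 0, 0, 0, 0], [0, 0, 1, 0, 0, 0, 0], [0, 0, 1, 0, 0, 0, 0], [0, 0, 1, 0, 0, 0, 0]]}}

```text
clock: 4.6
eef_pos: [0.6353, -0.0995, 0.3609]
orientation: [-3.021, -0.858, 0.002]
ft_force: [-0.1, 0.3, -0.2]
gripper_width: 0.0931
finger_force: 0.0
```

Request:
{"op": "send_rows", "data": {"increments": [[0, 0, 1, 0, 0, 0, 0], [0, 0, 1, 0, 0, 0, 0], [0, 0, 1, 0, 0, 0, 0], [0, 0, 1, 0, 0, 0, 0], [0, 0, 1, 0, 0, 0, 0]]}}

```text
clock: 5.1
eef_pos: [0.6353, -0.0995, 0.3609]
orientation: [-3.141, -0.047, 0.002]
ft_force: [-0.0, 0.6, -1.0]
gripper_width: 0.0924
finger_force: 0.0
```

Request:
{"op": "send_rows", "data": {"increments": [[0, 0, 1, 0, 0, 0, 0], [0, 0, 1, 0, 0, 0, 0], [0, 0, 1, 0, 0, 0, 0], [0, 0, 1, 0, 0, 0, 0], [0, 0, 0, 0, 0, 0, 0]]}}

```text
clock: 5.6
eef_pos: [0.6354, -0.0993, 0.3607]
orientation: [3.083, -0.6, -0.003]
ft_force: [-0.3, 0.0, 0.6]
gripper_width: 0.0927
finger_force: 0.0
```

```bash
python3 -c "
from det import *
go(.654,-.1285,.252,-111.6);print(state()['eef_pos'],state()['joints'].round(2))"
```

```text
yaw -112.0 tilt 0.09 turn_z units -0.07 shift(after turn) [0.93 0.68 3.62] before [0.95 0.67 3.62] w 0.0927 t 5.6 q7 -1.27
[ 0.63539421 -0.09931164  0.36068457] [-0.35  0.8   0.9   1.52 -0.66  1.15 -1.27]
```

Request:
{"op": "send_rows", "data": {"increments": [[0, 0, -0.07, 0.5, 0.34, 0.3, 0.3], [0, 0, 0, 0.44, 0.33, 0.3, 0.3], [0, 0, 0, 0, 0, 1, 0.4], [0, 0, 0, 0, 0, 1, 0.4], [0, 0, 0, 0, 0, 0.6, 0.4]]}}

```text
clock: 6.1
eef_pos: [0.6535, -0.1284, 0.2627]
orientation: [-3.085, 0.586, 0.006]
ft_force: [0.3, -0.1, -0.2]
gripper_width: 0.0585
finger_force: 0.0
```

Request:
{"op": "send_rows", "data": {"increments": [[0, 0, 0, 0, 0, 0.4, 0.4], [0, 0, 0, 0, 0, 0, 0.4], [0, 0, 0, 0, 0, 0, 1], [0, 0, 0, 0, 0, 0, 1], [0, 0, 0, 0, 0, 0, 1]]}}

```text
clock: 6.6
eef_pos: [0.6544, -0.1292, 0.255]
orientation: [3.086, -0.589, 0.004]
ft_force: [0.5, 0.5, 0.4]
gripper_width: 0.0364
finger_force: 0.0
```

```bash
python3 -c "
from det import *
go(.654,-.1285,.252,-111.6);s=state();print(s['eef_pos'],s['finger_force'],s['ft_torque'],s['ft_force'])"
```

```text
yaw -111.6 tilt 0.14 turn_z units -0.0 shift(after turn) [-0.02 -0.02  0.1 ] before [-0.02 -0.02  0.1 ] w 0.0364 t 6.6 q7 -1.17
[ 0.65441713 -0.12919095  0.25495445] 0.0 [-0.02004642  0.12232377 -0.06310956] [0.4777592  0.48043523 0.42293933]
```

Request:
{"op": "send_rows", "data": {"increments": [[0, 0, 0, 0, 0, 0.05, 1], [0, 0, 0, 0, 0, 0, 1], [0, 0, 0, 0, 0, 0, 1], [0, 0, 0, 0, 0, 0, 1], [0, 0, 0, 0, 0, 0, 1]]}}

```text
clock: 7.1
eef_pos: [0.6543, -0.1284, 0.2522]
orientation: [-3.085, 0.588, -0.0]
ft_force: [-0.4, 1.2, 0.9]
gripper_width: 0.0123
finger_force: 30.0
```

Request:
{"op": "send_rows", "data": {"increments": [[0, 0, -0.5, 0, 0, 0, 1], [0, 0, -1, 0, 0, 0, 1], [0, 0, -1, 0, 0, 0, 1], [0, 0, -1, 0, 0, 0, 1], [0, 0, -1, 0, 0, 0, 1]]}}

```text
clock: 7.6
eef_pos: [0.6545, -0.1282, 0.2522]
orientation: [-3.136, -0.155, -0.001]
ft_force: [0.4, 3.0, 1.6]
gripper_width: 0.0127
finger_force: 30.0
```

```bash
python3 -c "
from det import *
go(.654,-.1285,.252,8.4);s=state();print(s['eef_pos'],s['finger_force'],s['ft_torque'],s['ft_force'])"
```

```text
yaw -84.3 tilt 0.09 turn_z units -15.46 shift(after turn) [-0.01 -0.02  0.01] before [-0.02  0.01  0.01] w 0.0127 t 7.6 q7 -0.77
[ 0.65448027 -0.12816529  0.25215178] 29.95161473751068 [0.48527372 0.04270703 0.06597857] [0.4119607  3.01308579 1.64992625]
```

Request:
{"op": "send_rows", "data": {"increments": [[0, 0, -1, 0, 0, 0, 1], [0, 0, -1, 0, 0, 0, 1], [0, 0, -1, 0, 0, 0, 1], [0, 0, -1, 0, 0, 0, 1], [0, 0, -1, 0, 0, 0, 1]]}}

```text
clock: 8.1
eef_pos: [0.6544, -0.1281, 0.2521]
orientation: [-2.99, -0.956, -0.002]
ft_force: [-1.9, 1.2, 4.9]
gripper_width: 0.0138
finger_force: 27.8
```

Request:
{"op": "send_rows", "data": {"increments": [[0, 0, -1, 0, 0, 0, 1], [0, 0, -1, 0, 0, 0, 1], [0, 0, -1, 0, 0, 0, 1], [0, 0, -1, 0, 0, 0, 1], [0, 0, -1, 0, 0, 0, 1]]}}

```text
clock: 8.6
eef_pos: [0.6543, -0.1279, 0.252]
orientation: [-2.643, -1.693, -0.005]
ft_force: [0.8, 4.8, 0.5]
gripper_width: 0.0173
finger_force: 45.7
```

Request:
{"op": "send_rows", "data": {"increments": [[0, 0, -1, 0, 0, 0, 1], [0, 0, -1, 0, 0, 0, 1], [0, 0, -1, 0, 0, 0, 1], [0, 0, -1, 0, 0, 0, 1], [0, 0, -1, 0, 0, 0, 1]]}}

```text
clock: 9.1
eef_pos: [0.6535, -0.1294, 0.252]
orientation: [-2.117, -2.319, -0.001]
ft_force: [-0.7, 0.7, -1.4]
gripper_width: 0.0176
finger_force: 43.9
```

Request:
{"op": "send_rows", "data": {"increments": [[0, 0, -0.5, 0, 0, 0, 1], [0, 0, -0.5, 0, 0, 0, 1], [0, 0, 0, 0, 0, 0, 1]]}}

```text
clock: 9.4
eef_pos: [0.6535, -0.1296, 0.2519]
orientation: [-1.998, -2.422, -0.001]
ft_force: [-1.1, 2.0, 1.4]
gripper_width: 0.0195
finger_force: 47.8
```

```bash
python3 -c "
from det import *
go(.654,-.1285,.252,8.4);s=state();print(s['eef_pos'],s['finger_force'],s['ft_torque'],s['ft_force'])
f=grab_frame('side');save(f,'s1.png',(180,230,400,390),3.6)
f=grab_frame('top');P=cloud(f)"
```

```text
yaw 11.0 tilt 0.11 turn_z units 0.43 shift(after turn) [ 0.03  0.02 -0.  ] before [ 0.03  0.02 -0.  ] w 0.0195 t 9.4 q7 0.55
[ 0.6535257  -0.12955276  0.25188181] 47.844547200948 [ 0.25920081  0.12048462 -1.38063786] [-1.14854615  1.97902372  1.38206311]
```

View pics/s1.png

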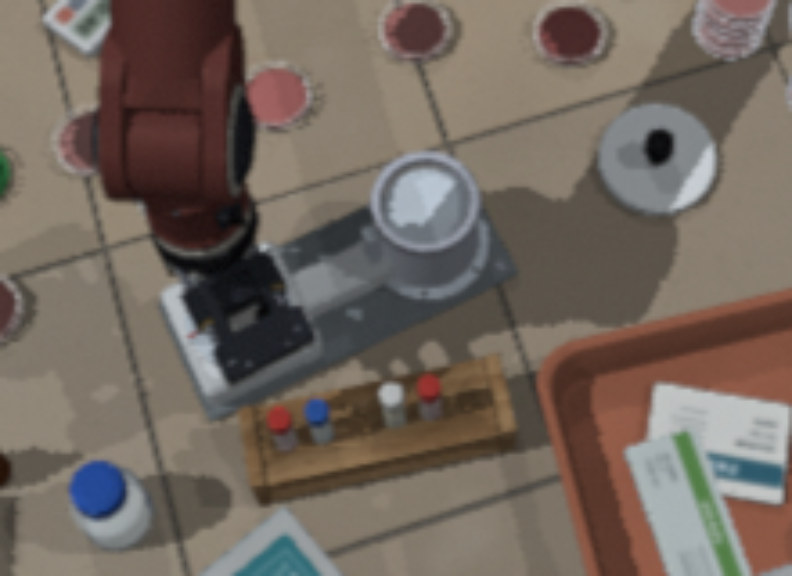

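Request:
{"op": "send_rows", "data": {"increments": [[0, 0, 0.5, 0, 0, 0, 0.5], [0, 0, 0, 0, 0, 0, 0.5], [0, 0, 0, 0, 0, 0, 0.5], [0, 0, 0, 0, 0, -1, 0.5], [0, 0, 0, 0, 0, -1, 0.5]]}}

```text
clock: 10.0
eef_pos: [0.6539, -0.129, 0.3117]
orientation: [-2.049, -2.379, 0.004]
ft_force: [0.2, 0.6, 0.0]
gripper_width: 0.0463
finger_force: 0.0
```

Request:
{"op": "send_rows", "data": {"increments": [[0, 0, 0, 0, -1, -1, 0.3], [0, 0, 0, 0, -1, 0, 0.3], [0, 0, 0, 0, -1, 0, 0.3], [0, 0, 0, 0, -1, 0, 0.3], [0, 0, 0, 0, 0, 0, 0]]}}

```text
clock: 10.5
eef_pos: [0.5317, -0.1481, 0.3424]
orientation: [-2.054, -2.374, 0.005]
ft_force: [0.5, -0.0, 0.3]
gripper_width: 0.0692
finger_force: 0.0
```

```bash
cat >> det.py <<'E'
def bar():
    for n in("top","side"):
        F=grab_frame(n); P=cloud(F); m=(abs(P[...,2]-.088)<.006)&(abs(P[...,0]-.655)<.045)&(abs(P[...,1]+.125)<.045); q=P[m][:,:2]
        if len(q)>5: w,v=np.linalg.eigh(np.cov(q.T)); print(n,len(q),q.mean(0).round(4),"theta",((-81.6-np.degrees(np.arctan2(v[1,1],v[0,1]))+60)%180-60).round(1),np.sqrt(w).round(4))
    return F
E
python3 - <<'E'
from det import *
go(.4319,.085,.3,0)
bar()
f=grab_frame('top');save(f,'t2.png',(335,165,435,225),6)
E
```

```text
yaw 8.3 tilt 0.23 turn_z units 1.38 shift(after turn) [ 7.77 -3.33  1.41] before [ 8.17 -2.17  1.42] w 0.0692 t 10.5 q7 0.58
top 64 [ 0.6533 -0.1239] theta 33.7 [0.0043 0.0124]
side 87 [ 0.6568 -0.129 ] theta 28.6 [0.0041 0.0155]
```

View pics/t2.png

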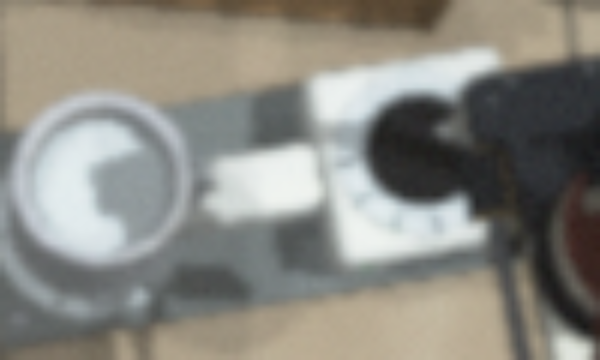

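```bash
python3 - <<'E'
from det import *
for n in("top","side"):
    f=grab_frame(n);P=cloud(f); m=(np.hypot(P[...,0]-.630,P[...,1]-.0345)<.03)&(P[...,2]>.02)
    z=P[m][:,2]; print(n,len(z),np.percentile(z,[5,25,50,75,95]).round(4))
    F=f
    m=(abs(P[...,2]-.104)<.004)&(np.hypot(P[...,0]-.63,P[...,1]-.0345)<.05); print("rim",m.sum(),P[m].mean(0))
save(F,'s2.png',(225,265,325,345),6)
E
```

```text
top 331 [0.0839 0.0864 0.0883 0.0901 0.0924]
rim 198 [0.62888382 0.03273731 0.10383285]
side 321 [0.0821 0.0852 0.0871 0.089  0.0916]
rim 180 [0.63110903 0.03514001 0.10348282]
```

View pics/s2.png

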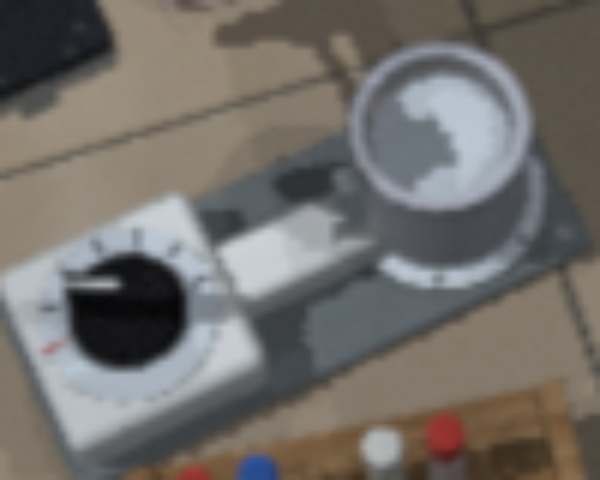

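Pointer is one click short of the red mark (plate at 88 mm), so I'll re-grip slightly lower and turn the last click.

```bash
python3 -c "
from det import *
go(.654,-.1287,.249,-21.6)"
```

```text
yaw 8.5 tilt 0.07 turn_z units 5.02 shift(after turn) [1.98 3.43 3.1 ] before [-0.01  3.95  3.11] w 0.0885 t 10.75 q7 0.57
```

Request:
{"op": "send_rows", "data": {"increments": [[0, 0, 1, 0, 0, 0, 0.4], [0, 0, 1, 0, 0, 0, 0.4], [0, 0, 1, 0, 0, 0, 0.4], [0, 0, 1, 0, 0, 0, 0.4], [0, 0, 1, 0, 0, 0, 0.4]]}}

```text
clock: 11.25
eef_pos: [0.5364, -0.146, 0.3418]
orientation: [2.6, 1.762, -0.0]
ft_force: [-0.5, -1.1, 0.5]
gripper_width: 0.0583
finger_force: 0.0
```

Request:
{"op": "send_rows", "data": {"increments": [[0, 0, 0, 0.5, 0.86, 0, 0.4], [0, 0, 0, 0.5, 0.86, 0, 0.4], [0, 0, 0, 0.5, 0.86, 0, 0.4], [0, 0, 0, 0.48, 0.85, 0, 0.4], [0, 0, 0, 0, 0, 0.7, 0.4]]}}

```text
clock: 11.75
eef_pos: [0.658, -0.127, 0.3226]
orientation: [2.588, 1.77, 0.012]
ft_force: [0.2, 0.2, 0.4]
gripper_width: 0.0556
finger_force: 0.0
```

Request:
{"op": "send_rows", "data": {"increments": [[0, 0, 0, 0, 0, 0.8, 0.4], [0, 0, 0, 0, 0, 0.8, 0.4], [0, 0, 0, 0, 0, 0.8, 0.4], [0, 0, 0, 0, 0, 0, 1], [0, 0, 0, 0, 0, 0, 1]]}}

```text
clock: 12.25
eef_pos: [0.6538, -0.1286, 0.249]
orientation: [-2.597, -1.767, -0.0]
ft_force: [0.8, 0.5, 0.3]
gripper_width: 0.0449
finger_force: 0.1
```

Request:
{"op": "send_rows", "data": {"increments": [[0, 0, 0, 0, 0, 0, 1], [0, 0, 0, 0, 0, 0, 1], [0, 0, 0, 0, 0, 0, 1], [0, 0, 0, 0, 0, 0, 1], [0, 0, 0, 0, 0, 0, 1]]}}

```text
clock: 12.75
eef_pos: [0.6531, -0.1292, 0.2495]
orientation: [2.598, 1.765, 0.001]
ft_force: [0.7, 0.2, 0.4]
gripper_width: 0.0125
finger_force: 30.0
```

Request:
{"op": "send_rows", "data": {"increments": [[0, 0, -1, 0, 0, 0, 1], [0, 0, -1, 0, 0, 0, 1], [0, 0, -1, 0, 0, 0, 1], [0, 0, -1, 0, 0, 0, 1], [0, 0, -1, 0, 0, 0, 1]]}}

```text
clock: 13.25
eef_pos: [0.6535, -0.1296, 0.2495]
orientation: [2.05, 2.377, 0.003]
ft_force: [0.5, -1.2, 0.9]
gripper_width: 0.0129
finger_force: 30.0
```

```bash
python3 -c "
from det import *
go(.654,-.1287,.249,8.4);s=state();print(s['eef_pos'],s['ft_torque'],s['ft_force'])"
```

```text
yaw 8.5 tilt 0.17 turn_z units 0.01 shift(after turn) [0.03 0.02 0.02] before [0.03 0.02 0.02] w 0.0129 t 13.25 q7 0.51
[ 0.65346001 -0.12962627  0.24952502] [-0.73402003  0.04566847 -0.14665479] [ 0.53686498 -1.21897795  0.86368565]
```

Request:
{"op": "send_rows", "data": {"increments": [[0, 0, -0.7, 0, 0, 0, 1], [0, 0, 0, 0, 0, 0, 1], [0, 0, 0.7, 0, 0, 0, 0.5], [0, 0, 0, 0, 0, 0, 0.5], [0, 0, 0, 0, 0, 0, 0.4]]}}

```text
clock: 13.75
eef_pos: [0.6522, -0.1292, 0.2491]
orientation: [-2.051, -2.377, 0.003]
ft_force: [-2.9, 0.5, 2.7]
gripper_width: 0.0325
finger_force: 1.4
```

Request:
{"op": "send_rows", "data": {"increments": [[0, 0, 0, 0, 0, -1, 0.4], [0, 0, 0, 0, 0, -1, 0.4], [0, 0, 0, 0, -0.8, -1, 0], [0, 0, 0, 0, -1, 0, 0], [0, 0, 0, 0, -1, 0, 0]]}}

```text
clock: 14.25
eef_pos: [0.569, -0.1414, 0.3401]
orientation: [2.05, 2.378, 0.002]
ft_force: [-0.5, -1.2, 0.4]
gripper_width: 0.0722
finger_force: 0.0
```

Request:
{"op": "send_rows", "data": {"increments": [[0, 0, 0, 0.5, -1, 0, 0], [0, 0, 0, 0.5, -1, 0, 0], [0, 0, 0, 0.5, -0.5, 0, 0], [0, 0, 0, 0.5, -0.5, 0, 0], [0, 0, 0, 0, 0, 0, 0]]}}

```text
clock: 14.75
eef_pos: [0.4701, -0.0935, 0.339]
orientation: [-2.048, -2.378, 0.001]
ft_force: [0.7, -0.1, 0.0]
gripper_width: 0.0929
finger_force: 0.0
```

```bash
python3 -c "
from det import *
go(.457,-.0485,.193,8.4)
f=bar();save(f,'s3.png',(225,265,325,345),6)
P=cloud(f);m=(np.hypot(P[...,0]-.632,P[...,1]-.0345)<.03)&(P[...,2]>.02);print(np.median(P[m][:,2]))"
```

```text
yaw 8.5 tilt 0.2 turn_z units 0.02 shift(after turn) [ 1.55 -0.21  4.87] before [ 1.54 -0.2   4.87] w 0.0929 t 14.75 q7 0.5
top 75 [ 0.6519 -0.1299] theta -1.1 [0.0042 0.0148]
side 84 [ 0.6572 -0.1302] theta -0.6 [0.0042 0.0151]
0.10183206929285414
```

Request:
{"op": "send_rows", "data": {"increments": [[0, 0, 0, 0.77, -0.1, 0.5, 0], [0, 0, 0, 0.77, -0.1, 0.5, 0], [0, 0, 0, 0, 0, 0.9, 0], [0, 0, 0, 0, 0, 0.9, 0], [0, 0, 0, 0, 0, 0.9, 0]]}}

```text
clock: 15.35
eef_pos: [0.4609, -0.0508, 0.227]
orientation: [2.051, 2.376, 0.002]
ft_force: [0.8, -0.3, -0.7]
gripper_width: 0.0929
finger_force: 0.0
```

Request:
{"op": "send_rows", "data": {"increments": [[0, 0, 0, 0, 0, 0.7, 0], [0, 0, 0, 0, 0, 0.47, 0], [0, 0, 0, 0, 0, 0, 0], [0, 0, 0, 0, 0, 0, 0.5], [0, 0, 0, 0, 0, 0, 0.5]]}}

```text
clock: 15.85
eef_pos: [0.4602, -0.0507, 0.1936]
orientation: [2.052, 2.376, 0.001]
ft_force: [-0.0, -0.1, 0.6]
gripper_width: 0.0812
finger_force: 0.0
```

Request:
{"op": "send_rows", "data": {"increments": [[0, 0, 0, 0, 0, 0, 0.5], [0, 0, 0, 0, 0, 0, 0.5], [0, 0, 0, 0, 0, 0, 0.5], [0, 0, 0, 0, 0, 0, 0.5]]}}

```text
clock: 16.25
eef_pos: [0.4595, -0.0503, 0.1935]
orientation: [2.053, 2.377, 0.001]
ft_force: [-0.3, -0.0, 4.3]
gripper_width: 0.0607
finger_force: 30.0
```

```bash
python3 -c "
from det import *
go(.457,-.0485,.193,8.4)
s=state();print(s['finger_force'],s['ft_force'],s['eef_pos'])
f=grab_frame('side');save(f,'s4.png',(200,200,320,300),5)"
```

```text
yaw 8.4 tilt 0.05 turn_z units -0.0 shift(after turn) [ 0.07 -0.07  0.02] before [ 0.07 -0.07  0.02] w 0.0607 t 16.25 q7 0.52
30.001248121261597 [-0.3379274  -0.04190297  4.3482523 ] [ 0.45947876 -0.05026931  0.19348142]
```

View pics/s4.png

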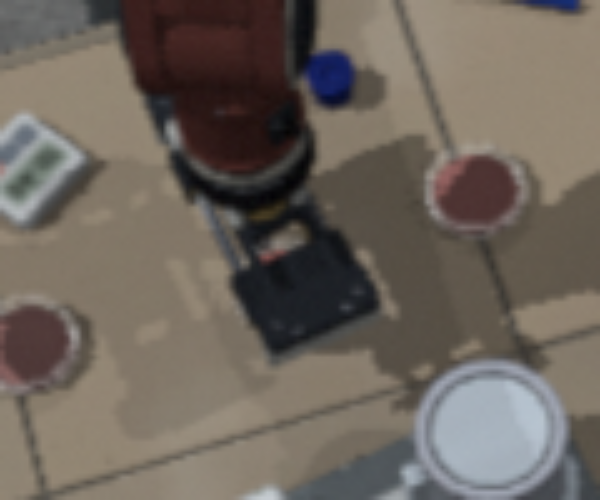

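Request:
{"op": "send_rows", "data": {"increments": [[0, 0, 0, 0, 0, -1, 0.5], [0, 0, 0, 0, 0, -1, 0.5], [0, 0, 0, 0, 0, -1, 0.5], [0, 0, 0, 0, 0, -1, 0.5], [0, 0, 0, 0, 0, -1, 0.5]]}}

```text
clock: 16.8
eef_pos: [0.459, -0.0502, 0.344]
orientation: [-2.053, -2.378, 0.001]
ft_force: [-0.1, -0.3, -0.5]
gripper_width: 0.0607
finger_force: 30.0
```

```bash
python3 -c "
from det import *
go(.630,.0343,.298,8.4)
s=state();print(s['finger_force'],s['ft_force'],s['eef_pos'])
"
```

```text
yaw 8.4 tilt 0.03 turn_z units -0.0 shift(after turn) [1.95 6.05 1.53] before [1.95 6.05 1.53] w 0.0607 t 16.8 q7 0.41
29.999376833438873 [-0.0662339  -0.26792176 -0.48060743] [ 0.4590279  -0.05016536  0.34403433]
```

Request:
{"op": "send_rows", "data": {"increments": [[0, 0, 0, 0.3, 0.9, 0, 0.5], [0, 0, 0, 0.3, 0.9, 0, 0.5], [0, 0, 0, 0.3, 0.9, 0, 0.5], [0, 0, 0, 0.3, 0.9, 0, 0.5], [0, 0, 0, 0.3, 0.9, 0, 0.5]]}}

```text
clock: 17.3
eef_pos: [0.5871, 0.0146, 0.3426]
orientation: [-2.053, -2.377, 0.001]
ft_force: [0.2, -0.4, -0.4]
gripper_width: 0.061
finger_force: 30.0
```

Request:
{"op": "send_rows", "data": {"increments": [[0, 0, 0, 0.25, 0.8, 0, 0.5], [0, 0, 0, 0.2, 0.75, 0, 0.5], [0, 0, 0, 0, 0, 0.5, 0.5], [0, 0, 0, 0, 0, 0.5, 0.5], [0, 0, 0, 0, 0, 0, 0.5]]}}

```text
clock: 17.8
eef_pos: [0.6294, 0.0344, 0.3102]
orientation: [-2.05, -2.375, 0.007]
ft_force: [-0.2, 0.6, -0.4]
gripper_width: 0.0607
finger_force: 30.0
```

```bash
python3 -c "
from det import *
go(.630,.0343,.297,8.4)
s=state();print(s['finger_force'],s['ft_force'],s['eef_pos'])
"
```

```text
yaw 8.4 tilt 0.35 turn_z units -0.0 shift(after turn) [-0.    0.02  0.44] before [-0.    0.02  0.44] w 0.0607 t 17.8 q7 0.26
29.999987483024597 [-0.197494    0.61185459 -0.42506436] [0.62943878 0.03435165 0.31023619]
```

Request:
{"op": "send_rows", "data": {"increments": [[0, 0, 0, 0, 0, 0.2, 0.5], [0, 0, 0, 0, 0, 0.15, 0.5], [0, 0, 0, 0, 0, 0, 0.5], [0, 0, 0, 0, 0, 0, 0.5]]}}

```text
clock: 18.2
eef_pos: [0.6305, 0.0339, 0.3028]
orientation: [2.053, 2.377, 0.001]
ft_force: [0.2, 1.0, 0.4]
gripper_width: 0.0606
finger_force: 30.0
```

```bash
python3 -c "
from det import *
go(.630,.0343,.296,8.4)
s=state();print(s['finger_force'],s['ft_force'],s['eef_pos'])
"
```

```text
yaw 8.4 tilt 0.03 turn_z units -0.01 shift(after turn) [ 0.01 -0.01  0.23] before [ 0.01 -0.01  0.23] w 0.0606 t 18.2 q7 0.27
29.999935626983643 [0.20603536 0.96560547 0.38978498] [0.63046668 0.03394532 0.30279822]
```

Request:
{"op": "send_rows", "data": {"increments": [[0, 0, 0, 0, 0, 0.1, 0.5], [0, 0, 0, 0, 0, 0.1, 0.5], [0, 0, 0, 0, 0, 0, 0.5], [0, 0, 0, 0, 0, 0, 0.5]]}}

```text
clock: 18.6
eef_pos: [0.6304, 0.034, 0.2964]
orientation: [-2.053, -2.377, 0.0]
ft_force: [-1.3, 0.8, 0.6]
gripper_width: 0.0604
finger_force: 30.0
```

Request:
{"op": "send_rows", "data": {"increments": [[0, 0, 0, 0, 0, 0, 0.25], [0, 0, 0, 0, 0, 0, 0.2], [0, 0, 0, 0, 0, 0, 0.1], [0, 0, 0, 0, 0, -0.3, 0], [0, 0, 0, 0, 0, -1, 0]]}}

```text
clock: 19.1
eef_pos: [0.6294, 0.0343, 0.3334]
orientation: [-2.05, -2.374, 0.008]
ft_force: [0.0, 0.8, 0.2]
gripper_width: 0.0917
finger_force: 0.0
```

Request:
{"op": "send_rows", "data": {"increments": [[0, 0, 0, 0, 0, -1, 0.4], [0, 0, 0, -1, 0, 0, 0.4], [0, 0, 0, -1, 0, 0, 0.4], [0, 0, 0, -1, 0, 0, 0.4], [0, 0, 0, -1, 0, 0, 0.4]]}}

```text
clock: 19.6
eef_pos: [0.648, -0.0858, 0.3665]
orientation: [2.052, 2.377, 0.001]
ft_force: [0.1, -0.2, -0.3]
gripper_width: 0.0585
finger_force: 0.0
```

```bash
cat >> det.py <<'E'
def look(n=None):
    rim=[];ds=[]
    for c in("top","side"):
        f=grab_frame(c)
        for u,v,ax,a,p,col in dishes(f,0.108):
            if np.hypot(p[0]-.63,p[1]-.034)<.05: print(c,"red blob",round(u,1),round(v,1),np.round(ax,1),p.round(4))
        P=cloud(f); m=(np.hypot(P[...,0]-.63,P[...,1]-.034)<.025)&(P[...,2]>.02); print(c,"z med",np.median(P[m][:,2]).round(4),"rimpix",np.round(proj(f,[.63,.034,.104]),1))
    if n: save(f,n,(225,255,345,345),6)
E
python3 -c "
from det import *
go(.654,-.129,.2495,8.4)
look('s5.png')"
```

```text
yaw 8.4 tilt 0.06 turn_z units -0.0 shift(after turn) [-1.45 -0.01  3.9 ] before [-1.45 -0.02  3.9 ] w 0.0585 t 19.6 q7 0.42
top red blob 351.6 193.8 [14.8 15.3] [0.6291 0.0347 0.108 ]
top z med 0.1092 rimpix [351.7 193.8]
side red blob 297.9 284.4 [15.2 16.7] [0.6302 0.0363 0.108 ]
side z med 0.108 rimpix [297.2 285.1]
```

View pics/s5.png

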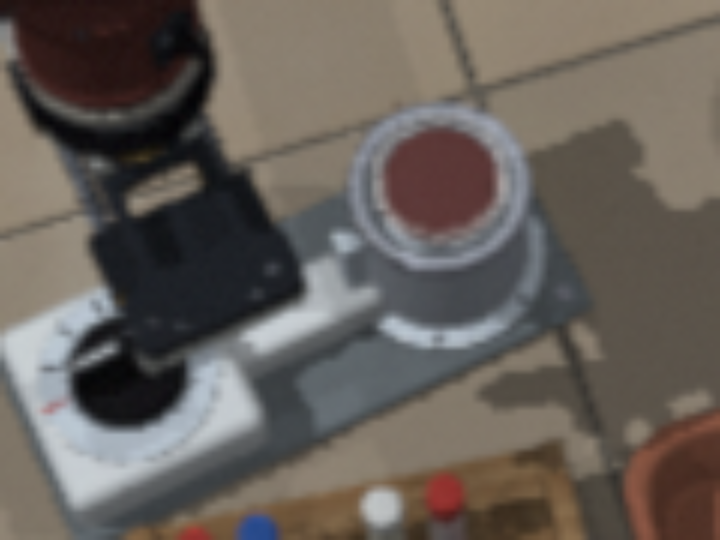

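Request:
{"op": "send_rows", "data": {"increments": [[0, 0, 0, -0.7, 0, 0.3, 0.4], [0, 0, 0, -0.75, 0, 0.3, 0.4], [0, 0, 0, 0, 0, 0.8, 0.4], [0, 0, 0, 0, 0, 0.9, 0.4], [0, 0, 0, 0, 0, 0.9, 0.4]]}}

```text
clock: 20.2
eef_pos: [0.6545, -0.1267, 0.2694]
orientation: [2.052, 2.378, 0.002]
ft_force: [0.1, -0.1, -1.4]
gripper_width: 0.0558
finger_force: 0.0
```

Request:
{"op": "send_rows", "data": {"increments": [[0, 0, 0, 0, 0, 0.7, 0.4], [0, 0, 0, 0, 0, 0, 0.4], [0, 0, 0, 0, 0, 0, 1], [0, 0, 0, 0, 0, 0, 1], [0, 0, 0, 0, 0, 0, 1]]}}

```text
clock: 20.7
eef_pos: [0.6545, -0.1276, 0.2498]
orientation: [2.052, 2.377, 0.002]
ft_force: [-0.1, 0.4, -0.0]
gripper_width: 0.036
finger_force: 0.0
```

Request:
{"op": "send_rows", "data": {"increments": [[0, 0, 0, 0, 0, 0, 1], [0, 0, 0, 0, 0, 0, 1], [0, 0, 0, 0, 0, 0, 1], [0, 0, 0, 0, 0, 0, 1]]}}

```text
clock: 21.1
eef_pos: [0.654, -0.128, 0.2491]
orientation: [-2.053, -2.377, 0.001]
ft_force: [-2.3, 0.6, 5.5]
gripper_width: 0.0126
finger_force: 30.6
```

Request:
{"op": "send_rows", "data": {"increments": [[0, 0, 0.5, 0, 0, 0, 1], [0, 0, 1, 0, 0, 0, 1], [0, 0, 1, 0, 0, 0, 1], [0, 0, 1, 0, 0, 0, 1], [0, 0, 1, 0, 0, 0, 1]]}}

```text
clock: 21.6
eef_pos: [0.654, -0.1284, 0.2492]
orientation: [2.549, 1.834, -0.004]
ft_force: [-2.2, -1.9, 4.3]
gripper_width: 0.0173
finger_force: 49.0
```

Request:
{"op": "send_rows", "data": {"increments": [[0, 0, 0.7, 0, 0, 0, 1], [0, 0, 0, 0, 0, 0, 1], [0, 0, 0, 0, 0, 0, 1]]}}

```text
clock: 21.9
eef_pos: [0.654, -0.1278, 0.249]
orientation: [-2.617, -1.738, 0.001]
ft_force: [-2.0, 0.9, 4.8]
gripper_width: 0.0129
finger_force: 29.8
```

```bash
python3 -c "
from det import *
go(.654,-.129,.2495,-21.6)
s=state();print(s['finger_force'],s['ft_force'],s['eef_pos'],s['ft_torque'])
"
```

```text
yaw -22.8 tilt 0.04 turn_z units -0.2 shift(after turn) [-0.04  0.01 -0.02] before [-0.04  0.02 -0.02] w 0.0129 t 21.9 q7 0.09
29.825850624474697 [-2.03309568  0.94036575  4.83075463] [ 0.65399554 -0.12784075  0.2490376 ] [-0.0656146   0.6957514   0.07293901]
```

Request:
{"op": "send_rows", "data": {"increments": [[0, 0, 0, 0, 0, 0, 0.5], [0, 0, 0, 0, 0, 0, 0.4], [0, 0, 0, 0, 0, 0, 0.4], [0, 0, 0, 0, 0, -1, 0.4], [0, 0, 0, 0, 0, -1, 0.4]]}}

```text
clock: 22.4
eef_pos: [0.6536, -0.1271, 0.3071]
orientation: [-2.613, -1.736, 0.005]
ft_force: [1.0, 0.0, 0.7]
gripper_width: 0.048
finger_force: 0.0
```

Request:
{"op": "send_rows", "data": {"increments": [[0, 0, -1, 0, 0, -1, 0], [0, 0, -1, 0, -0.5, 0, 0], [0, 0, -1, 0, -0.5, 0, 0], [0, 0, -1, 0, -1, 0, 0], [0, 0, -1, 0, -1, 0, 0]]}}

```text
clock: 22.9
eef_pos: [0.5641, -0.1174, 0.3375]
orientation: [-2.069, -2.361, 0.001]
ft_force: [0.4, -1.2, -0.0]
gripper_width: 0.0887
finger_force: 0.0
```

Request:
{"op": "send_rows", "data": {"increments": [[0, 0, 0, 0.6, -1, 0, 0], [0, 0, 0, 0.6, -1, 0, 0], [0, 0, 0, 0.8, -0.8, 0, 0], [0, 0, 0, 0.8, -0.5, 0, 0], [0, 0, 0, 0, 0, 0, 0]]}}

```text
clock: 23.4
eef_pos: [0.4537, -0.0446, 0.3377]
orientation: [-2.068, -2.356, 0.002]
ft_force: [0.7, 0.3, -0.5]
gripper_width: 0.0929
finger_force: 0.0
```

```bash
python3 -c "
from det import *
go(.4335,.0845,.193,8.4)
bar();look()"
```

```text
yaw 7.5 tilt 0.39 turn_z units -0.16 shift(after turn) [ 4.36 -0.04  4.82] before [ 4.34 -0.08  4.84] w 0.0929 t 23.4 q7 0.41
top 77 [ 0.6514 -0.1303] theta 28.8 [0.0038 0.0157]
side 84 [ 0.6573 -0.1285] theta 30.7 [0.0039 0.015 ]
top red blob 351.0 195.2 [15.8 15.8] [0.625  0.0365 0.108 ]
top z med 0.0938 rimpix [351.7 193.8]
side red blob 298.0 286.6 [15.6 16.7] [0.6368 0.0345 0.108 ]
side z med 0.0927 rimpix [297.2 285.1]
```

Request:
{"op": "send_rows", "data": {"increments": [[0, 0, -0.16, 0.87, 0, 0.2, 0], [0, 0, 0, 0.87, 0, 0.3, 0], [0, 0, 0, 0.87, 0, 0.4, 0], [0, 0, 0, 0.87, 0, 0.4, 0], [0, 0, 0, 0.87, -0.04, 0.4, 0]]}}

```text
clock: 24.1
eef_pos: [0.4383, 0.0817, 0.2869]
orientation: [2.06, 2.371, 0.001]
ft_force: [0.0, 0.6, -0.0]
gripper_width: 0.0925
finger_force: 0.0
```

Request:
{"op": "send_rows", "data": {"increments": [[0, 0, 0, 0, 0, 0.4, 0], [0, 0, 0, 0, 0, 0.8, 0], [0, 0, 0, 0, 0, 0.8, 0], [0, 0, 0, 0, 0, 0.6, 0], [0, 0, 0, 0, 0, 0.4, 0]]}}

```text
clock: 24.6
eef_pos: [0.4382, 0.0806, 0.1958]
orientation: [-2.06, -2.372, 0.002]
ft_force: [-0.4, -0.1, 1.1]
gripper_width: 0.0931
finger_force: 0.0
```

```bash
python3 -c "
from det import *
go(.4335,.0845,.193,8.4)"
```

```text
yaw 8.0 tilt 0.07 turn_z units -0.06 shift(after turn) [ 0.15 -0.14  0.09] before [ 0.15 -0.14  0.09] w 0.0931 t 24.6 q7 0.26
```

Request:
{"op": "send_rows", "data": {"increments": [[0, 0, -0.06, 0.14, -0.13, 0.03, 0], [0, 0, 0, 0, 0, 0, 0.1], [0, 0, 0, 0, 0, 0, 0.5], [0, 0, 0, 0, 0, 0, 0.5], [0, 0, 0, 0, 0, 0, 0.5]]}}

```text
clock: 25.1
eef_pos: [0.4332, 0.085, 0.1971]
orientation: [2.05, 2.379, 0.002]
ft_force: [0.1, -0.0, -0.1]
gripper_width: 0.0652
finger_force: 0.0
```

Request:
{"op": "send_rows", "data": {"increments": [[0, 0, 0, 0, 0, 0, 0.5], [0, 0, 0, 0, 0, 0, 0.5], [0, 0, 0, 0, 0, 0, 0.5], [0, 0, 0, 0, 0, 0, 0.5], [0, 0, 0, 0, 0, 0, 0.5]]}}

```text
clock: 25.6
eef_pos: [0.4331, 0.085, 0.197]
orientation: [2.05, 2.379, 0.001]
ft_force: [-0.4, -0.4, 6.5]
gripper_width: 0.0605
finger_force: 30.0
```

Request:
{"op": "send_rows", "data": {"increments": [[0, 0, 0, 0, 0, -1, 0.5], [0, 0, 0, 0, 0, -1, 0.5], [0, 0, 0, 0, 0, -1, 0.5], [0, 0, 0, 0, 0, -1, 0.5], [0, 0, 0, 0, 0, -1, 0.5]]}}

```text
clock: 26.1
eef_pos: [0.4324, 0.085, 0.3475]
orientation: [-2.05, -2.379, 0.001]
ft_force: [0.6, -0.3, -0.5]
gripper_width: 0.0603
finger_force: 30.0
```

```bash
python3 -c "
from det import *
go(.630,.0343,.297,8.4)"
```

```text
yaw 8.5 tilt 0.06 turn_z units 0.02 shift(after turn) [-2.63  6.27  1.68] before [-2.64  6.27  1.68] w 0.0603 t 26.1 q7 0.14
```

Request:
{"op": "send_rows", "data": {"increments": [[0, 0, 0, -0.4, 0.9, 0, 0.5], [0, 0, 0, -0.4, 0.9, 0, 0.5], [0, 0, 0, -0.4, 0.9, 0, 0.5], [0, 0, 0, -0.4, 0.9, 0, 0.5], [0, 0, 0, -0.4, 0.9, 0, 0.5]]}}

```text
clock: 26.6
eef_pos: [0.576, 0.0454, 0.3461]
orientation: [-2.05, -2.379, 0.001]
ft_force: [1.0, -0.0, 0.4]
gripper_width: 0.0604
finger_force: 30.0
```

Request:
{"op": "send_rows", "data": {"increments": [[0, 0, 0, -0.35, 0.9, 0, 0.5], [0, 0, 0, -0.28, 0.87, 0, 0.5], [0, 0, 0, 0, 0, 0.5, 0.5], [0, 0, 0, 0, 0, 0.5, 0.5], [0, 0, 0, 0, 0, 0.3, 0.5]]}}

```text
clock: 27.1
eef_pos: [0.63, 0.0348, 0.3055]
orientation: [-2.049, -2.378, 0.004]
ft_force: [-0.3, -0.1, -0.9]
gripper_width: 0.0604
finger_force: 30.0
```

Request:
{"op": "send_rows", "data": {"increments": [[0, 0, 0, 0, 0, 0, 0.5], [0, 0, 0, 0, 0, 0, 0.5], [0, 0, 0, 0, 0, 0, 0.5]]}}

```text
clock: 27.4
eef_pos: [0.6307, 0.0348, 0.3084]
orientation: [2.05, 2.379, 0.002]
ft_force: [0.8, -0.6, 0.6]
gripper_width: 0.0602
finger_force: 30.0
```

```bash
python3 -c "
from det import *
go(.630,.0343,.2995,8.4)"
```

```text
yaw 8.5 tilt 0.09 turn_z units 0.02 shift(after turn) [-0.01 -0.03  0.3 ] before [-0.01 -0.03  0.3 ] w 0.0602 t 27.4 q7 0.29
```

Lower, release, then go to the knob (TCP at yaw 8.4, then turn to −21.6 for click 1→2).

Request:
{"op": "send_rows", "data": {"increments": [[0, 0, 0, 0, -0.02, 0.15, 0.5], [0, 0, 0, 0, 0, 0.13, 0.5], [0, 0, 0, 0, 0, 0, 0.5], [0, 0, 0, 0, 0, 0, 0.5]]}}

```text
clock: 27.8
eef_pos: [0.63, 0.0347, 0.2993]
orientation: [2.051, 2.38, 0.0]
ft_force: [0.0, 0.2, 0.9]
gripper_width: 0.0603
finger_force: 30.0
```

Request:
{"op": "send_rows", "data": {"increments": [[0, 0, 0, 0, 0, 0, 0.25], [0, 0, 0, 0, 0, 0, 0.2], [0, 0, 0, 0, 0, 0, 0.1], [0, 0, 0, 0, 0, -0.3, 0], [0, 0, 0, 0, 0, -1, 0]]}}

```text
clock: 28.3
eef_pos: [0.629, 0.035, 0.3359]
orientation: [-2.047, -2.376, 0.008]
ft_force: [-0.1, -0.2, -0.3]
gripper_width: 0.0916
finger_force: 0.0
```

Request:
{"op": "send_rows", "data": {"increments": [[0, 0, 0, 0, 0, -1, 0.4], [0, 0, 0, -1, 0, 0, 0.4], [0, 0, 0, -1, 0, 0, 0.4], [0, 0, 0, -1, 0, 0, 0.4], [0, 0, 0, -1, 0, 0, 0.4]]}}

```text
clock: 28.8
eef_pos: [0.6478, -0.0851, 0.3691]
orientation: [2.05, 2.38, 0.001]
ft_force: [0.5, 0.3, -0.0]
gripper_width: 0.0586
finger_force: 0.0
```

Request:
{"op": "send_rows", "data": {"increments": [[0, 0, 1, 0, 0, 0, 0.4], [0, 0, 1, 0, 0, 0, 0.4], [0, 0, 1, 0, 0, 0, 0.4], [0, 0, 1, 0, 0, 0, 0.4], [0, 0, 1, 0, 0, 0, 0.4]]}}

```text
clock: 29.3
eef_pos: [0.6477, -0.084, 0.3688]
orientation: [2.6, 1.762, 0.001]
ft_force: [0.4, -0.7, 0.3]
gripper_width: 0.0556
finger_force: 0.0
```

```bash
python3 -c "
from det import *
go(.654,-.1285,.250,-21.6); look()"
```

```text
yaw -21.7 tilt 0.03 turn_z units -0.02 shift(after turn) [-1.3   0.74  3.96] before [-1.3   0.74  3.96] w 0.0556 t 29.3 q7 0.01
top red blob 352.6 192.5 [ 9.3 11.9] [0.6328 0.0316 0.108 ]
top z med 0.1088 rimpix [351.7 193.8]
side red blob 297.5 284.6 [14.3 15.8] [0.6306 0.035  0.108 ]
side z med 0.1079 rimpix [297.2 285.1]
```

Request:
{"op": "send_rows", "data": {"increments": [[0, 0, 0, -0.65, 0.37, 0.3, 0.4], [0, 0, 0, -0.65, 0.37, 0.3, 0.4], [0, 0, 0, 0, 0, 0.8, 0.4], [0, 0, 0, 0, 0, 0.9, 0.4], [0, 0, 0, 0, 0, 0.9, 0.4]]}}

```text
clock: 29.9
eef_pos: [0.6541, -0.1287, 0.2719]
orientation: [2.594, 1.771, 0.002]
ft_force: [-0.5, -0.1, -0.6]
gripper_width: 0.0559
finger_force: 0.0
```

Request:
{"op": "send_rows", "data": {"increments": [[0, 0, 0, 0, 0, 0.7, 0.4], [0, 0, 0, 0, 0, 0, 0.4], [0, 0, 0, 0, 0, 0, 1], [0, 0, 0, 0, 0, 0, 1], [0, 0, 0, 0, 0, 0, 1]]}}

```text
clock: 30.4
eef_pos: [0.6544, -0.1286, 0.2527]
orientation: [2.595, 1.768, 0.002]
ft_force: [0.3, 0.3, -0.5]
gripper_width: 0.0364
finger_force: 0.0
```

Request:
{"op": "send_rows", "data": {"increments": [[0, 0, 0, 0, 0, 0, 1], [0, 0, 0, 0, 0, 0, 1], [0, 0, 0, 0, 0, 0, 1], [0, 0, 0, 0, 0, 0, 1]]}}

```text
clock: 30.8
eef_pos: [0.6539, -0.1284, 0.2515]
orientation: [-2.596, -1.768, 0.0]
ft_force: [-1.5, 0.7, 2.5]
gripper_width: 0.0128
finger_force: 30.0
```

Request:
{"op": "send_rows", "data": {"increments": [[0, 0, 0.5, 0, 0, 0, 1], [0, 0, 1, 0, 0, 0, 1], [0, 0, 1, 0, 0, 0, 1], [0, 0, 1, 0, 0, 0, 1], [0, 0, 1, 0, 0, 0, 1]]}}

```text
clock: 31.3
eef_pos: [0.6541, -0.1279, 0.2515]
orientation: [2.936, 1.117, -0.002]
ft_force: [-0.9, -2.5, 2.8]
gripper_width: 0.0172
finger_force: 43.3
```

Request:
{"op": "send_rows", "data": {"increments": [[0, 0, 0.6, 0, 0, 0, 1], [0, 0, 0, 0, 0, 0, 1], [0, 0, 0, 0, 0, 0, 1]]}}

```text
clock: 31.6
eef_pos: [0.6542, -0.1279, 0.2514]
orientation: [-2.97, -1.022, -0.001]
ft_force: [-0.4, 2.5, 2.5]
gripper_width: 0.0127
finger_force: 29.9
```

```bash
python3 -c "
from det import *
go(.654,-.129,.2495,-51.6)
s=state();print(s['finger_force'],s['ft_force'],s['eef_pos'],s['ft_torque'])
"
```

```text
yaw -52.0 tilt 0.06 turn_z units -0.07 shift(after turn) [-0.03  0.03  0.06] before [-0.03  0.03  0.06] w 0.0127 t 31.6 q7 -0.3
29.917417466640472 [-0.39096927  2.53744261  2.47113281] [ 0.65416714 -0.12789958  0.25140747] [0.31258351 0.43445962 0.03897339]
```

Request:
{"op": "send_rows", "data": {"increments": [[0, 0, 0, 0, 0, 0, 0.5], [0, 0, 0, 0, 0, 0, 0.4], [0, 0, 0, 0, 0, 0, 0.4], [0, 0, 0, 0, 0, -1, 0.4], [0, 0, 0, 0, 0, -1, 0.4]]}}

```text
clock: 32.1
eef_pos: [0.6537, -0.1286, 0.3106]
orientation: [-2.971, -1.019, 0.004]
ft_force: [1.0, 0.5, 0.1]
gripper_width: 0.0485
finger_force: 0.0
```

```bash
python3 -c "
from det import *
go(.448,-.209,.193,-52)"
```

```text
yaw -52.1 tilt 0.16 turn_z units -0.02 shift(after turn) [-7.06 -2.11  3.92] before [-7.05 -2.09  3.94] w 0.0485 t 32.1 q7 -0.34
```

Request:
{"op": "send_rows", "data": {"increments": [[0, 0, 0, -0.3, -0.1, -0.7, 0], [0, 0, 0, -0.9, -0.28, 0, 0], [0, 0, 0, -0.9, -0.28, 0, 0], [0, 0, 0, -0.9, -0.28, 0, 0], [0, 0, 0, -0.9, -0.28, 0, 0]]}}

```text
clock: 32.6
eef_pos: [0.5381, -0.172, 0.3322]
orientation: [2.971, 1.02, 0.0]
ft_force: [0.7, 0.4, -0.0]
gripper_width: 0.088
finger_force: 0.0
```

Request:
{"op": "send_rows", "data": {"increments": [[0, 0, 0, -0.9, -0.28, 0, 0], [0, 0, 0, -0.9, -0.28, 0.3, 0], [0, 0, 0, -0.9, -0.28, 0.6, 0], [0, 0, 0, -0.46, -0.05, 0.8, 0], [0, 0, 0, 0, 0, 0.8, 0]]}}

```text
clock: 33.1
eef_pos: [0.4459, -0.2103, 0.2572]
orientation: [2.972, 1.013, -0.001]
ft_force: [0.7, -0.3, -0.1]
gripper_width: 0.0931
finger_force: 0.0
```

Request:
{"op": "send_rows", "data": {"increments": [[0, 0, 0, 0, 0, 0.8, 0], [0, 0, 0, 0, 0, 0.4, 0], [0, 0, 0, 0, 0, 0, 0]]}}

```text
clock: 33.4
eef_pos: [0.4476, -0.2086, 0.22]
orientation: [-2.97, -1.019, 0.003]
ft_force: [0.4, 0.0, 0.9]
gripper_width: 0.0931
finger_force: 0.0
```

```bash
python3 -c "
from det import *
go(.448,-.209,.193,-52);bar();look()"
```

```text
yaw -52.1 tilt 0.16 turn_z units -0.02 shift(after turn) [0.   0.02 0.9 ] before [0.   0.02 0.9 ] w 0.0931 t 33.4 q7 0.09
top 77 [ 0.6515 -0.1295] theta 60.2 [0.004  0.0143]
side 85 [ 0.6573 -0.1286] theta 60.0 [0.004  0.0151]
top z med 0.0938 rimpix [351.7 193.8]
side red blob 297.6 286.7 [14.3 15.7] [0.6367 0.0332 0.108 ]
side z med 0.0931 rimpix [297.2 285.1]
```

Request:
{"op": "send_rows", "data": {"increments": [[0, 0, 0, 0, 0, 0.5, 0], [0, 0, 0, 0, 0, 0.4, 0], [0, 0, 0, 0, 0, 0, 0], [0, 0, 0, 0, 0, 0, 0.3], [0, 0, 0, 0, 0, 0, 0.5]]}}

```text
clock: 34.1
eef_pos: [0.4482, -0.2088, 0.1946]
orientation: [2.971, 1.02, 0.001]
ft_force: [-0.2, -0.2, 0.7]
gripper_width: 0.0814
finger_force: 0.0
```

Request:
{"op": "send_rows", "data": {"increments": [[0, 0, 0, 0, 0, 0, 0.5], [0, 0, 0, 0, 0, 0, 0.5], [0, 0, 0, 0, 0, 0, 0.5], [0, 0, 0, 0, 0, 0, 0.5], [0, 0, 0, 0, 0, 0, 0.5]]}}

```text
clock: 34.6
eef_pos: [0.4481, -0.2086, 0.1944]
orientation: [2.971, 1.02, 0.001]
ft_force: [0.2, 1.0, 3.2]
gripper_width: 0.0607
finger_force: 30.0
```

Request:
{"op": "send_rows", "data": {"increments": [[0, 0, 0, 0, 0, -1, 0.5], [0, 0, 0, 0, 0, -1, 0.5], [0, 0, 0, 0, 0, -1, 0.5], [0, 0, 0, 0, 0, -1, 0.5], [0, 0, 0, 0, 0, -1, 0.5]]}}

```text
clock: 35.1
eef_pos: [0.4477, -0.2084, 0.3451]
orientation: [-2.971, -1.02, 0.001]
ft_force: [0.1, -0.5, -0.7]
gripper_width: 0.0609
finger_force: 30.0
```

```bash
python3 -c "
from det import *
go(.630,.0343,.297,-52)"
```

```text
yaw -52.1 tilt 0.05 turn_z units -0.02 shift(after turn) [ 9.77 -2.63  1.6 ] before [ 9.76 -2.65  1.6 ] w 0.0609 t 35.1 q7 -0.06
```

Request:
{"op": "send_rows", "data": {"increments": [[0, 0, 0, 0.9, -0.24, 0, 0.5], [0, 0, 0, 0.9, -0.24, 0, 0.5], [0, 0, 0, 0.9, -0.24, 0, 0.5], [0, 0, 0, 0.9, -0.24, 0, 0.5], [0, 0, 0, 0.9, -0.24, 0, 0.5]]}}

```text
clock: 35.6
eef_pos: [0.5329, -0.0962, 0.3439]
orientation: [-2.971, -1.02, 0.001]
ft_force: [-0.0, -0.0, 1.1]
gripper_width: 0.0607
finger_force: 30.0
```

Request:
{"op": "send_rows", "data": {"increments": [[0, 0, 0, 0.9, -0.24, 0, 0.5], [0, 0, 0, 0.9, -0.24, 0, 0.5], [0, 0, 0, 0.9, -0.24, 0, 0.5], [0, 0, 0, 0.9, -0.24, 0, 0.5], [0, 0, 0, 0.9, -0.24, 0, 0.5]]}}

```text
clock: 36.1
eef_pos: [0.6172, 0.0152, 0.3437]
orientation: [-2.971, -1.02, 0.002]
ft_force: [-0.0, 0.0, -0.7]
gripper_width: 0.0606
finger_force: 30.0
```

Request:
{"op": "send_rows", "data": {"increments": [[0, 0, 0, 0.76, -0.24, 0.2, 0.5], [0, 0, 0, 0, 0, 0.5, 0.5], [0, 0, 0, 0, 0, 0.5, 0.5], [0, 0, 0, 0, 0, 0, 0.5], [0, 0, 0, 0, 0, 0, 0.5]]}}

```text
clock: 36.6
eef_pos: [0.6298, 0.0321, 0.3077]
orientation: [2.972, 1.016, -0.003]
ft_force: [-0.4, -0.1, 0.6]
gripper_width: 0.0603
finger_force: 30.0
```

```bash
python3 -c "
from det import *
go(.630,.0343,.297,-52)"
```

```text
yaw -52.3 tilt 0.12 turn_z units -0.04 shift(after turn) [ 0.05 -0.05  0.36] before [ 0.05 -0.05  0.36] w 0.0603 t 36.6 q7 -0.54
```

Request:
{"op": "send_rows", "data": {"increments": [[0, 0, 0, 0.04, -0.04, 0.2, 0.5], [0, 0, 0, 0, 0, 0.18, 0.5], [0, 0, 0, 0, 0, 0, 0.5], [0, 0, 0, 0, 0, 0, 0.5]]}}

```text
clock: 37.0
eef_pos: [0.6306, 0.0353, 0.2969]
orientation: [2.971, 1.02, 0.0]
ft_force: [0.6, -0.3, -0.1]
gripper_width: 0.0606
finger_force: 30.0
```

Request:
{"op": "send_rows", "data": {"increments": [[0, 0, 0, 0, 0, 0, 0.25], [0, 0, 0, 0, 0, 0, 0.2], [0, 0, 0, 0, 0, 0, 0.1], [0, 0, 0, 0, 0, -0.3, 0], [0, 0, 0, 0, 0, -1, 0]]}}

```text
clock: 37.5
eef_pos: [0.6297, 0.0361, 0.3337]
orientation: [-2.969, -1.019, 0.01]
ft_force: [-0.6, 1.0, -0.3]
gripper_width: 0.0915
finger_force: 0.0
```

Request:
{"op": "send_rows", "data": {"increments": [[0, 0, 0, 0, 0, -1, 0.4], [0, 0, 0, -0.54, 0.95, 0, 0.4], [0, 0, 0, -0.54, 0.95, 0, 0.4], [0, 0, 0, -0.54, 0.95, 0, 0.4], [0, 0, 0, -0.54, 0.95, 0, 0.4]]}}

```text
clock: 38.0
eef_pos: [0.6496, -0.0955, 0.3667]
orientation: [2.971, 1.02, 0.001]
ft_force: [0.2, -0.1, 0.4]
gripper_width: 0.0587
finger_force: 0.0
```

Request:
{"op": "send_rows", "data": {"increments": [[0, 0, 0, -0.54, 0.95, 0, 0.4], [0, 0, 0, 0, 0, 0, 0.4], [0, 0, 0, 0, 0, 0, 0.4]]}}

```text
clock: 38.3
eef_pos: [0.6541, -0.1278, 0.3663]
orientation: [2.972, 1.017, 0.001]
ft_force: [-0.6, -0.7, -0.9]
gripper_width: 0.0559
finger_force: 0.0
```

```bash
python3 -c "
from det import *
go(.654,-.1285,.250,-51.6); look()"
```

```text
yaw -52.2 tilt 0.03 turn_z units -0.1 shift(after turn) [-0.02  0.02  3.88] before [-0.02  0.02  3.88] w 0.0559 t 38.3 q7 -0.37
top z med 0.1087 rimpix [351.7 193.8]
side z med 0.108 rimpix [297.2 285.1]
```

Request:
{"op": "send_rows", "data": {"increments": [[0, 0, -0.1, 0, 0, 0.8, 0.4], [0, 0, 0, 0, 0, 0.9, 0.4], [0, 0, 0, 0, 0, 0.9, 0.4], [0, 0, 0, 0, 0, 0.8, 0.4], [0, 0, 0, 0, 0, 0.45, 0.4]]}}

```text
clock: 38.9
eef_pos: [0.6541, -0.1242, 0.2481]
orientation: [-2.962, -1.039, 0.004]
ft_force: [-3.1, 2.3, 20.2]
gripper_width: 0.056
finger_force: 12.1
```

Request:
{"op": "send_rows", "data": {"increments": [[0, 0, 0, 0, 0, 0, 0.4], [0, 0, 0, 0, 0, 0, 1], [0, 0, 0, 0, 0, 0, 1], [0, 0, 0, 0, 0, 0, 1], [0, 0, 0, 0, 0, 0, 1]]}}

```text
clock: 39.4
eef_pos: [0.6543, -0.1267, 0.2506]
orientation: [2.966, 1.036, 0.001]
ft_force: [0.4, 0.8, 0.2]
gripper_width: 0.0282
finger_force: 0.0
```

Request:
{"op": "send_rows", "data": {"increments": [[0, 0, 0, 0, 0, 0, 1], [0, 0, 0, 0, 0, 0, 1], [0, 0, 0, 0, 0, 0, 1]]}}

```text
clock: 39.7
eef_pos: [0.6544, -0.1271, 0.2504]
orientation: [2.965, 1.035, 0.001]
ft_force: [0.7, -1.2, -0.7]
gripper_width: 0.0129
finger_force: 30.0
```

Request:
{"op": "send_rows", "data": {"increments": [[0, 0, 0.5, 0, 0, 0, 1], [0, 0, 1, 0, 0, 0, 1], [0, 0, 1, 0, 0, 0, 1], [0, 0, 1, 0, 0, 0, 1], [0, 0, 1, 0, 0, 0, 1]]}}

```text
clock: 40.2
eef_pos: [0.6552, -0.1265, 0.2504]
orientation: [3.123, 0.318, 0.003]
ft_force: [2.4, -1.9, -2.0]
gripper_width: 0.0173
finger_force: 45.6
```

Request:
{"op": "send_rows", "data": {"increments": [[0, 0, 0.6, 0, 0, 0, 1], [0, 0, 0, 0, 0, 0, 1], [0, 0, 0, 0, 0, 0, 1]]}}

```text
clock: 40.5
eef_pos: [0.6548, -0.1273, 0.2504]
orientation: [3.132, 0.217, 0.003]
ft_force: [3.1, -2.2, -2.1]
gripper_width: 0.0129
finger_force: 29.8
```

```bash
python3 -c "
from det import *
go(.654,-.129,.2495,-81.6)
s=state();print(s['finger_force'],s['ft_force'],s['eef_pos'],s['ft_torque'])
"
```

```text
yaw -82.1 tilt 0.17 turn_z units -0.08 shift(after turn) [-0.03  0.05  0.03] before [-0.03  0.05  0.03] w 0.0129 t 40.5 q7 -0.72
29.800142347812653 [ 3.13390646 -2.20684147 -2.0805206 ] [ 0.65477804 -0.12734227  0.25041281] [-0.4790703  -0.60713973  0.00804377]
```

Request:
{"op": "send_rows", "data": {"increments": [[0, 0, 0, 0, 0, 0, 0.5], [0, 0, 0, 0, 0, 0, 0.4], [0, 0, 0, 0, 0, 0, 0.4], [0, 0, 0, 0, 0, -1, 0.4], [0, 0, 0, 0, 0, -1, 0.4]]}}

```text
clock: 41.0
eef_pos: [0.6538, -0.1262, 0.3098]
orientation: [-3.132, -0.217, 0.006]
ft_force: [0.7, 0.2, 0.9]
gripper_width: 0.048
finger_force: 0.0
```

Request:
{"op": "send_rows", "data": {"increments": [[0, 0, -1, 0, 0, -0.5, 0.2], [0, 0, -1, 0, 0, 0, 0], [0, 0, -1, 0, 0, 0, 0], [0, 0, -1, 0, 0, 0, 0], [0, 0, -1, 0, 0, 0, 0]]}}

```text
clock: 41.5
eef_pos: [0.6539, -0.1264, 0.3252]
orientation: [-2.968, -1.027, 0.001]
ft_force: [-0.7, -0.4, -0.3]
gripper_width: 0.0881
finger_force: 0.0
```

```bash
python3 -c "
from det import *
go(.568,-.326,.193,-52)"
```

```text
yaw -51.8 tilt 0.08 turn_z units 0.03 shift(after turn) [-6.35  3.48  4.41] before [-6.36  3.47  4.4 ] w 0.0881 t 41.5 q7 -0.34
```

Request:
{"op": "send_rows", "data": {"increments": [[0, 0, 0, -0.8, 0.43, 0, 0], [0, 0, 0, -0.8, 0.43, 0, 0], [0, 0, 0, -0.8, 0.43, 0, 0], [0, 0, 0, -0.8, 0.43, 0, 0], [0, 0, 0, -0.8, 0.43, 0, 0]]}}

```text
clock: 42.0
eef_pos: [0.5984, -0.252, 0.3252]
orientation: [-2.97, -1.02, 0.001]
ft_force: [1.1, -0.7, -1.5]
gripper_width: 0.0931
finger_force: 0.0
```

Request:
{"op": "send_rows", "data": {"increments": [[0, 0, 0, -0.8, 0.43, 0.2, 0], [0, 0, 0, -0.8, 0.43, 0.5, 0], [0, 0, 0, -0.75, 0.43, 0.8, 0], [0, 0, 0, 0, 0, 0.8, 0], [0, 0, 0, 0, 0, 0.8, 0]]}}

```text
clock: 42.5
eef_pos: [0.5663, -0.3264, 0.2316]
orientation: [-2.972, -1.016, 0.001]
ft_force: [0.6, -0.1, 0.4]
gripper_width: 0.0931
finger_force: 0.0
```

Request:
{"op": "send_rows", "data": {"increments": [[0, 0, 0, 0, 0, 0.4, 0], [0, 0, 0, 0, 0, 0, 0], [0, 0, 0, 0, 0, 0, 0]]}}

```text
clock: 42.8
eef_pos: [0.5676, -0.3252, 0.221]
orientation: [2.97, 1.021, 0.001]
ft_force: [0.4, -0.2, -0.6]
gripper_width: 0.0935
finger_force: 0.0
```

```bash
python3 -c "
from det import *
go(.568,-.326,.193,-52);bar();look()"
```

```text
yaw -52.1 tilt 0.05 turn_z units -0.01 shift(after turn) [-0.01  0.03  0.93] before [-0.01  0.03  0.93] w 0.0935 t 42.8 q7 0.05
top 78 [ 0.6527 -0.1288] theta 90.5 [0.004  0.0161]
side 76 [ 0.6575 -0.1293] theta 90.0 [0.0036 0.0156]
top z med 0.0943 rimpix [351.7 193.8]
side z med 0.0931 rimpix [297.2 285.1]
```

Request:
{"op": "send_rows", "data": {"increments": [[0, 0, 0, 0, 0.02, 0.5, 0], [0, 0, 0, 0, 0, 0.43, 0], [0, 0, 0, 0, 0, 0, 0], [0, 0, 0, 0, 0, 0, 0.3], [0, 0, 0, 0, 0, 0, 0.5]]}}

```text
clock: 43.5
eef_pos: [0.5677, -0.3259, 0.1924]
orientation: [2.971, 1.02, -0.0]
ft_force: [0.1, -0.5, 1.1]
gripper_width: 0.0816
finger_force: 0.0
```

Request:
{"op": "send_rows", "data": {"increments": [[0, 0, 0, 0, 0, 0, 0.5], [0, 0, 0, 0, 0, 0, 0.5], [0, 0, 0, 0, 0, 0, 0.5], [0, 0, 0, 0, 0, 0, 0.5], [0, 0, 0, 0, 0, 0, 0.5]]}}

```text
clock: 44.0
eef_pos: [0.5678, -0.3258, 0.1927]
orientation: [2.971, 1.02, 0.001]
ft_force: [-0.9, 0.0, 2.7]
gripper_width: 0.0609
finger_force: 30.0
```

Request:
{"op": "send_rows", "data": {"increments": [[0, 0, 0, 0, 0, -1, 0.5], [0, 0, 0, 0, 0, -1, 0.5], [0, 0, 0, 0, 0, -1, 0.5], [0, 0, 0, 0, 0, -1, 0.5], [0, 0, 0, 0, 0, -1, 0.5]]}}

```text
clock: 44.5
eef_pos: [0.5675, -0.3255, 0.3434]
orientation: [-2.971, -1.02, 0.001]
ft_force: [0.2, -0.8, -0.4]
gripper_width: 0.0608
finger_force: 30.0
```

```bash
python3 -c "
from det import *
go(.630,.0343,.297,-52)"
```

```text
yaw -52.1 tilt 0.03 turn_z units -0.02 shift(after turn) [ 9.03 -8.17  1.55] before [ 9.01 -8.18  1.55] w 0.0608 t 44.5 q7 -0.03
```

Request:
{"op": "send_rows", "data": {"increments": [[0, 0, 0, 0.82, -0.74, 0, 0.5], [0, 0, 0, 0.82, -0.74, 0, 0.5], [0, 0, 0, 0.82, -0.74, 0, 0.5], [0, 0, 0, 0.82, -0.74, 0, 0.5], [0, 0, 0, 0.82, -0.74, 0, 0.5]]}}

```text
clock: 45.0
eef_pos: [0.5965, -0.1611, 0.3422]
orientation: [-2.971, -1.02, 0.0]
ft_force: [0.1, 0.2, 0.2]
gripper_width: 0.0607
finger_force: 30.0
```

Request:
{"op": "send_rows", "data": {"increments": [[0, 0, 0, 0.82, -0.74, 0, 0.5], [0, 0, 0, 0.82, -0.74, 0, 0.5], [0, 0, 0, 0.82, -0.74, 0, 0.5], [0, 0, 0, 0.82, -0.74, 0, 0.5], [0, 0, 0, 0.82, -0.74, 0, 0.5]]}}

```text
clock: 45.5
eef_pos: [0.6254, 0.002, 0.3423]
orientation: [-2.971, -1.02, 0.001]
ft_force: [0.5, -0.4, 0.1]
gripper_width: 0.0606
finger_force: 30.0
```

Request:
{"op": "send_rows", "data": {"increments": [[0, 0, 0, 0.81, -0.77, 0.2, 0.5], [0, 0, 0, 0, 0, 0.5, 0.5], [0, 0, 0, 0, 0, 0.4, 0.5], [0, 0, 0, 0, 0, 0, 0.5], [0, 0, 0, 0, 0, 0, 0.5]]}}

```text
clock: 46.0
eef_pos: [0.6302, 0.0316, 0.3092]
orientation: [2.972, 1.015, -0.002]
ft_force: [0.5, -0.6, 0.6]
gripper_width: 0.0608
finger_force: 30.0
```

```bash
python3 -c "
from det import *
go(.630,.0343,.2955,-52)"
```

```text
yaw -52.3 tilt 0.09 turn_z units -0.05 shift(after turn) [ 0.05 -0.07  0.46] before [ 0.05 -0.08  0.46] w 0.0608 t 46.0 q7 -0.54
```

Request:
{"op": "send_rows", "data": {"increments": [[0, 0, 0, 0.01, -0.02, 0.22, 0.5], [0, 0, 0, 0, 0, 0.22, 0.5], [0, 0, 0, 0, 0, 0, 0.5], [0, 0, 0, 0, 0, 0, 0.5]]}}

```text
clock: 46.4
eef_pos: [0.6303, 0.0343, 0.296]
orientation: [-2.971, -1.02, 0.001]
ft_force: [0.0, -0.0, 0.2]
gripper_width: 0.0609
finger_force: 30.0
```

Request:
{"op": "send_rows", "data": {"increments": [[0, 0, 0, 0, 0, 0, 0.25], [0, 0, 0, 0, 0, 0, 0.2], [0, 0, 0, 0, 0, 0, 0.1], [0, 0, 0, 0, 0, -0.3, 0], [0, 0, 0, 0, 0, -1, 0]]}}

```text
clock: 46.9
eef_pos: [0.6294, 0.035, 0.3332]
orientation: [-2.969, -1.019, 0.01]
ft_force: [0.2, -0.3, 0.4]
gripper_width: 0.0914
finger_force: 0.0
```

Request:
{"op": "send_rows", "data": {"increments": [[0, 0, 0, 0, 0, -1, 0.4], [0, 0, 0, -0.54, 0.95, 0, 0.4], [0, 0, 0, -0.54, 0.95, 0, 0.4], [0, 0, 0, -0.54, 0.95, 0, 0.4], [0, 0, 0, -0.54, 0.95, 0, 0.4]]}}

```text
clock: 47.4
eef_pos: [0.6493, -0.0965, 0.3662]
orientation: [2.971, 1.02, 0.002]
ft_force: [-0.3, -0.6, 0.7]
gripper_width: 0.0584
finger_force: 0.0
```

Request:
{"op": "send_rows", "data": {"increments": [[0, 0, 1, -0.54, 0.95, 0, 0.4], [0, 0, 1, 0, 0, 0, 0.4], [0, 0, 1, 0, 0, 0, 0.4], [0, 0, 1, 0, 0, 0, 0.4], [0, 0, 1, 0, 0, 0, 0.4]]}}

```text
clock: 47.9
eef_pos: [0.6539, -0.1279, 0.3659]
orientation: [3.134, 0.209, 0.001]
ft_force: [0.2, -0.9, 0.7]
gripper_width: 0.0557
finger_force: 0.0
```

```bash
python3 -c "
from det import *
go(.654,-.1285,.250,-81.6); look()"
```

```text
yaw -82.4 tilt 0.04 turn_z units -0.13 shift(after turn) [-0.    0.02  3.86] before [-0.    0.02  3.86] w 0.0557 t 47.9 q7 -0.81
top red blob 352.2 193.7 [11.3 14. ] [0.6293 0.033  0.108 ]
top z med 0.1089 rimpix [351.7 193.8]
side red blob 297.3 284.9 [14.3 16. ] [0.6311 0.0341 0.108 ]
side z med 0.108 rimpix [297.2 285.1]
```

Click 3→4 with a slower final descent.

Request:
{"op": "send_rows", "data": {"increments": [[0, 0, -0.13, 0, 0, 0.8, 0.4], [0, 0, 0, 0, 0, 0.9, 0.4], [0, 0, 0, 0, 0, 0.9, 0.4], [0, 0, 0, 0, 0, 0.6, 0.4], [0, 0, 0, 0, 0, 0.3, 0.4]]}}

```text
clock: 48.5
eef_pos: [0.6536, -0.1273, 0.2586]
orientation: [-3.131, -0.241, 0.004]
ft_force: [0.3, 0.9, 0.3]
gripper_width: 0.0556
finger_force: 0.0
```

Request:
{"op": "send_rows", "data": {"increments": [[0, 0, 0, 0, 0, 0.25, 0.4], [0, 0, 0, 0, 0, 0.05, 0.4], [0, 0, 0, 0, 0, 0, 1], [0, 0, 0, 0, 0, 0, 1], [0, 0, 0, 0, 0, 0, 1]]}}

```text
clock: 49.0
eef_pos: [0.6541, -0.1279, 0.252]
orientation: [3.132, 0.238, 0.002]
ft_force: [-0.2, 0.0, 0.2]
gripper_width: 0.036
finger_force: 0.0
```

Request:
{"op": "send_rows", "data": {"increments": [[0, 0, 0, 0, 0, 0, 1], [0, 0, 0, 0, 0, 0, 1], [0, 0, 0, 0, 0, 0, 1], [0, 0, 0, 0, 0, 0, 1]]}}

```text
clock: 49.4
eef_pos: [0.654, -0.1279, 0.2513]
orientation: [3.132, 0.238, 0.0]
ft_force: [-0.0, -0.4, 0.6]
gripper_width: 0.0128
finger_force: 30.0
```

Request:
{"op": "send_rows", "data": {"increments": [[0, 0, 0.5, 0, 0, 0, 1], [0, 0, 1, 0, 0, 0, 1], [0, 0, 1, 0, 0, 0, 1], [0, 0, 1, 0, 0, 0, 1], [0, 0, 1, 0, 0, 0, 1]]}}

```text
clock: 49.9
eef_pos: [0.6548, -0.1276, 0.2513]
orientation: [3.1, -0.496, 0.003]
ft_force: [2.8, -1.5, -1.1]
gripper_width: 0.0172
finger_force: 46.5
```

Request:
{"op": "send_rows", "data": {"increments": [[0, 0, 0.6, 0, 0, 0, 1], [0, 0, 0, 0, 0, 0, 1], [0, 0, 0, 0, 0, 0, 1]]}}

```text
clock: 50.2
eef_pos: [0.6544, -0.1281, 0.2513]
orientation: [3.084, -0.596, 0.004]
ft_force: [2.7, -1.2, -1.5]
gripper_width: 0.013
finger_force: 30.0
```

```bash
python3 -c "
from det import *
go(.654,-.129,.2495,-111.6)
s=state();print(s['finger_force'],s['ft_force'],s['eef_pos'],s['ft_torque'])
"
```

```text
yaw -111.9 tilt 0.14 turn_z units -0.05 shift(after turn) [-0.    0.03  0.06] before [-0.    0.03  0.06] w 0.013 t 50.2 q7 -1.16
29.994307458400726 [ 2.72396114 -1.18403855 -1.50463282] [ 0.65439418 -0.12808148  0.25126904] [-0.38016412 -0.50322449 -0.04015228]
```

Request:
{"op": "send_rows", "data": {"increments": [[0, 0, 0, 0, 0, 0, 0.5], [0, 0, 0, 0, 0, 0, 0.4], [0, 0, 0, 0, 0, 0, 0.4], [0, 0, 0, 0, 0, -1, 0.4], [0, 0, 0, 0, 0, -1, 0.4]]}}

```text
clock: 50.7
eef_pos: [0.6535, -0.1274, 0.3107]
orientation: [-3.084, 0.598, 0.005]
ft_force: [0.3, -0.0, -0.5]
gripper_width: 0.0482
finger_force: 0.0
```

Request:
{"op": "send_rows", "data": {"increments": [[0, 0, 0, 0, 0, -1, 0.2], [0, 0, 0, 0, 0, 0, 0]]}}

```text
clock: 50.9
eef_pos: [0.6544, -0.1291, 0.3461]
orientation: [3.083, -0.597, 0.013]
ft_force: [-0.5, -0.0, 0.6]
gripper_width: 0.0641
finger_force: 0.0
```

```bash
python3 -c "
from det import *
go(.480,.2125,.193,-112)
for c in('top','side'):
    f=grab_frame(c)
    for b in dishes(f,.005):
        if np.hypot(b[4][0]-.48,b[4][1]-.21)<.06:print(c,b[4].round(4))"
```

```text
yaw -111.9 tilt 0.48 turn_z units 0.01 shift(after turn) [-9.66 -8.38  5.1 ] before [-9.69 -8.39  5.02] w 0.0641 t 50.9 q7 -1.23
side [0.4781 0.2135 0.005 ]
```

Request:
{"op": "send_rows", "data": {"increments": [[0, 0, 0, -0.81, -0.7, 0, 0], [0, 0, 0, -0.81, -0.7, 0, 0], [0, 0, 0, -0.81, -0.7, 0, 0], [0, 0, 0, -0.81, -0.7, 0, 0], [0, 0, 0, -0.81, -0.7, 0, 0]]}}

```text
clock: 51.5
eef_pos: [0.5791, 0.0166, 0.3393]
orientation: [3.084, -0.597, -0.006]
ft_force: [-0.3, 0.3, -0.7]
gripper_width: 0.0926
finger_force: 0.0
```

Request:
{"op": "send_rows", "data": {"increments": [[0, 0, 0, -0.81, -0.7, 0, 0], [0, 0, 0, -0.81, -0.7, 0, 0], [0, 0, 0, -0.81, -0.7, 0, 0], [0, 0, 0, -0.81, -0.7, 0.3, 0], [0, 0, 0, -0.81, -0.7, 0.5, 0]]}}

```text
clock: 52.0
eef_pos: [0.5058, 0.1591, 0.3161]
orientation: [3.084, -0.597, -0.002]
ft_force: [-0.4, 0.0, 0.7]
gripper_width: 0.0934
finger_force: 0.0
```

Request:
{"op": "send_rows", "data": {"increments": [[0, 0, 0, -0.8, -0.7, 0.8, 0], [0, 0, 0, -0.76, -0.68, 0.8, 0], [0, 0, 0, 0, 0, 0.8, 0], [0, 0, 0, 0, 0, 0.5, 0], [0, 0, 0, 0, 0, 0, 0]]}}

```text
clock: 52.5
eef_pos: [0.478, 0.2131, 0.2278]
orientation: [3.081, -0.598, -0.007]
ft_force: [-0.0, 0.2, 0.6]
gripper_width: 0.0931
finger_force: 0.0
```

```bash
python3 -c "
from det import *
go(.480,.2125,.193,-112);bar();look()"
```

```text
yaw -112.0 tilt 0.32 turn_z units 0.0 shift(after turn) [ 0.07 -0.01  1.16] before [ 0.07 -0.01  1.16] w 0.0931 t 52.5 q7 -1.52
top 74 [ 0.652  -0.1292] theta -59.8 [0.0039 0.0153]
side 81 [ 0.6577 -0.1296] theta -59.9 [0.004  0.0152]
top z med 0.0939 rimpix [351.7 193.8]
side red blob 297.4 286.8 [14.2 15.8] [0.6369 0.0327 0.108 ]
side z med 0.093 rimpix [297.2 285.1]
```

θ=120°, good. Grasp the last dish.

Request:
{"op": "send_rows", "data": {"increments": [[0, 0, 0, 0.04, 0, 0.6, 0], [0, 0, 0, 0, 0, 0.5, 0], [0, 0, 0, 0, 0, 0, 0], [0, 0, 0, 0, 0, 0, 0.3], [0, 0, 0, 0, 0, 0, 0.5]]}}

```text
clock: 53.2
eef_pos: [0.4806, 0.213, 0.1983]
orientation: [-3.083, 0.598, -0.003]
ft_force: [0.4, -0.0, -0.6]
gripper_width: 0.0815
finger_force: 0.0
```

Request:
{"op": "send_rows", "data": {"increments": [[0, 0, 0, 0, 0, 0, 0.5], [0, 0, 0, 0, 0, 0, 0.5], [0, 0, 0, 0, 0, 0, 0.5], [0, 0, 0, 0, 0, 0, 0.5], [0, 0, 0, 0, 0, 0, 0.5]]}}

```text
clock: 53.7
eef_pos: [0.4802, 0.2132, 0.1976]
orientation: [-3.084, 0.597, -0.001]
ft_force: [-0.2, 0.9, 5.4]
gripper_width: 0.0603
finger_force: 30.0
```

Request:
{"op": "send_rows", "data": {"increments": [[0, 0, 0, 0, 0, -1, 0.5], [0, 0, 0, 0, 0, -1, 0.5], [0, 0, 0, 0, 0, -1, 0.5], [0, 0, 0, 0, 0, -1, 0.5], [0, 0, 0, 0, 0, -1, 0.5]]}}

```text
clock: 54.2
eef_pos: [0.4798, 0.2131, 0.348]
orientation: [3.084, -0.598, -0.001]
ft_force: [0.1, 1.0, 1.6]
gripper_width: 0.06
finger_force: 30.0
```

```bash
python3 -c "
from det import *
go(.630,.0343,.297,-112)"
```

```text
yaw -111.9 tilt 0.05 turn_z units 0.01 shift(after turn) [6.88 3.65 1.7 ] before [6.87 3.66 1.7 ] w 0.06 t 54.2 q7 -1.69
```

Request:
{"op": "send_rows", "data": {"increments": [[0, 0, 0, 0.87, 0.46, 0, 0.5], [0, 0, 0, 0.87, 0.46, 0, 0.5], [0, 0, 0, 0.87, 0.46, 0, 0.5], [0, 0, 0, 0.87, 0.46, 0, 0.5], [0, 0, 0, 0.87, 0.46, 0, 0.5]]}}

```text
clock: 54.7
eef_pos: [0.5759, 0.0997, 0.3467]
orientation: [3.084, -0.597, -0.001]
ft_force: [0.2, 0.3, -0.4]
gripper_width: 0.0608
finger_force: 30.0
```

Request:
{"op": "send_rows", "data": {"increments": [[0, 0, 0, 0.87, 0.46, 0, 0.5], [0, 0, 0, 0.87, 0.46, 0, 0.5], [0, 0, 0, 0.79, 0.43, 0, 0.5], [0, 0, 0, 0, 0, 0.6, 0.5], [0, 0, 0, 0, 0, 0.5, 0.5]]}}

```text
clock: 55.2
eef_pos: [0.6307, 0.0336, 0.3131]
orientation: [3.084, -0.6, -0.001]
ft_force: [-0.6, 0.9, 0.3]
gripper_width: 0.0599
finger_force: 30.0
```

Request:
{"op": "send_rows", "data": {"increments": [[0, 0, 0, 0, 0, 0.1, 0.5], [0, 0, 0, 0, 0, 0, 0.5], [0, 0, 0, 0, 0, 0, 0.5]]}}

```text
clock: 55.5
eef_pos: [0.6306, 0.0352, 0.3115]
orientation: [-3.085, 0.596, -0.001]
ft_force: [-0.4, -0.6, -0.1]
gripper_width: 0.0605
finger_force: 30.0
```

```bash
python3 -c "
from det import *
go(.630,.0343,.300,-112)"
```

```text
yaw -111.9 tilt 0.02 turn_z units 0.02 shift(after turn) [-0.01  0.04  0.38] before [-0.01  0.04  0.38] w 0.0605 t 55.5 q7 -1.4
```

Request:
{"op": "send_rows", "data": {"increments": [[0, 0, 0, 0, 0.02, 0.2, 0.5], [0, 0, 0, 0, 0, 0.17, 0.5], [0, 0, 0, 0, 0, 0, 0.5], [0, 0, 0, 0, 0, 0, 0.5]]}}

```text
clock: 55.9
eef_pos: [0.6304, 0.034, 0.3]
orientation: [3.084, -0.597, -0.0]
ft_force: [0.7, -0.1, -0.9]
gripper_width: 0.0603
finger_force: 30.0
```

Request:
{"op": "send_rows", "data": {"increments": [[0, 0, 0, 0, 0, 0, 0.25], [0, 0, 0, 0, 0, 0, 0.2], [0, 0, 0, 0, 0, 0, 0.1], [0, 0, 0, 0, 0, -0.3, 0], [0, 0, 0, 0, 0, -1, 0]]}}

```text
clock: 56.4
eef_pos: [0.6296, 0.0347, 0.337]
orientation: [3.084, -0.597, -0.01]
ft_force: [0.0, 0.1, 0.5]
gripper_width: 0.0917
finger_force: 0.0
```

Request:
{"op": "send_rows", "data": {"increments": [[0, 0, 0, 0, 0, -1, 0.4], [0, 0, 0, 0.55, 0.94, 0, 0.4], [0, 0, 0, 0.55, 0.94, 0, 0.4], [0, 0, 0, 0.55, 0.94, 0, 0.4], [0, 0, 0, 0.55, 0.94, 0, 0.4]]}}

```text
clock: 56.9
eef_pos: [0.6496, -0.0965, 0.37]
orientation: [3.084, -0.597, 0.002]
ft_force: [0.6, 0.1, -0.6]
gripper_width: 0.0583
finger_force: 0.0
```

Request:
{"op": "send_rows", "data": {"increments": [[0, 0, 0, 0.55, 0.94, 0, 0.4], [0, 0, 0, 0, 0, 0, 0.4], [0, 0, 0, 0, 0, 0, 0.4]]}}

```text
clock: 57.2
eef_pos: [0.6541, -0.1286, 0.3696]
orientation: [-3.084, 0.601, -0.001]
ft_force: [-0.1, 0.7, -0.3]
gripper_width: 0.0559
finger_force: 0.0
```

```bash
python3 -c "
from det import *
go(.654,-.1285,.250,-111.6); look()"
```

```text
yaw -112.0 tilt 0.03 turn_z units -0.07 shift(after turn) [-0.   -0.    3.99] before [-0.   -0.    3.99] w 0.0559 t 57.2 q7 -1.25
top red blob 352.2 194.1 [14.7 15.9] [0.628 0.033 0.108]
top z med 0.1086 rimpix [351.7 193.8]
side red blob 297.2 284.4 [15.1 17.1] [0.6296 0.0345 0.108 ]
side z med 0.1077 rimpix [297.2 285.1]
```

Final click 4→5.

Request:
{"op": "send_rows", "data": {"increments": [[0, 0, -0.07, 0, 0, 0.9, 0.4], [0, 0, 0, 0, 0, 0.9, 0.4], [0, 0, 0, 0, 0, 0.9, 0.4], [0, 0, 0, 0, 0, 0.65, 0.4], [0, 0, 0, 0, 0, 0.3, 0.4]]}}

```text
clock: 57.8
eef_pos: [0.6543, -0.1249, 0.2572]
orientation: [-3.086, 0.581, 0.006]
ft_force: [0.3, 0.4, 0.4]
gripper_width: 0.0559
finger_force: 0.0
```

Request:
{"op": "send_rows", "data": {"increments": [[0, 0, 0, 0, 0, 0.25, 0.4], [0, 0, 0, 0, 0, 0.05, 0.4], [0, 0, 0, 0, 0, 0, 1], [0, 0, 0, 0, 0, 0, 1], [0, 0, 0, 0, 0, 0, 1]]}}

```text
clock: 58.3
eef_pos: [0.6545, -0.1279, 0.2515]
orientation: [3.086, -0.586, 0.002]
ft_force: [-0.4, 0.0, -0.0]
gripper_width: 0.036
finger_force: 0.0
```

Request:
{"op": "send_rows", "data": {"increments": [[0, 0, 0, 0, 0, 0, 1], [0, 0, 0, 0, 0, 0, 1], [0, 0, 0, 0, 0, 0, 1], [0, 0, 0, 0, 0, 0, 1]]}}

```text
clock: 58.7
eef_pos: [0.6542, -0.1279, 0.2507]
orientation: [3.086, -0.586, 0.0]
ft_force: [-1.2, -0.7, 1.7]
gripper_width: 0.0128
finger_force: 30.0
```

Request:
{"op": "send_rows", "data": {"increments": [[0, 0, 0.5, 0, 0, 0, 1], [0, 0, 1, 0, 0, 0, 1], [0, 0, 1, 0, 0, 0, 1], [0, 0, 1, 0, 0, 0, 1], [0, 0, 1, 0, 0, 0, 1]]}}

```text
clock: 59.2
eef_pos: [0.655, -0.1282, 0.2508]
orientation: [2.862, -1.287, 0.005]
ft_force: [0.7, -3.7, -4.1]
gripper_width: 0.0174
finger_force: 42.0
```

Request:
{"op": "send_rows", "data": {"increments": [[0, 0, 0.6, 0, 0, 0, 1], [0, 0, 0, 0, 0, 0, 1], [0, 0, 0, 0, 0, 0, 1]]}}

```text
clock: 59.5
eef_pos: [0.6543, -0.1283, 0.2507]
orientation: [2.821, -1.378, 0.002]
ft_force: [0.1, -2.3, -0.7]
gripper_width: 0.0124
finger_force: 29.9
```

Request:
{"op": "send_rows", "data": {"increments": [[0, 0, 0, 0, 0, 0, 0.5], [0, 0, 0, 0, 0, 0, 0.4], [0, 0, 0, 0, 0, 0, 0.4], [0, 0, 0, 0, 0, -1, 0.4], [0, 0, 0, 0, 0, -1, 0.4]]}}

```text
clock: 60.0
eef_pos: [0.6542, -0.127, 0.3101]
orientation: [-2.823, 1.379, 0.005]
ft_force: [0.0, -0.9, 0.2]
gripper_width: 0.0484
finger_force: 0.0
```

Request:
{"op": "send_rows", "data": {"increments": [[0, 0, -1, 0, 0, -1, 0.4], [0, 0, -1, 0, 0, -1, 0.4], [0, 0, -1, 0, 0, 0, 0.4], [0, 0, -1, 0, 0, 0, 0.4], [0, 0, -1, 0, 0, 0, 0.4]]}}

```text
clock: 60.5
eef_pos: [0.6542, -0.1273, 0.3709]
orientation: [-3.084, 0.595, -0.0]
ft_force: [0.6, -0.4, -0.6]
gripper_width: 0.0558
finger_force: 0.0
```

```bash
cat >> det.py <<'E'
def cover():
    for c in("top","side"):
        f=grab_frame(c);P=cloud(f);hsv=cv2.cvtColor(f["frame"],cv2.COLOR_RGB2HSV)
        m=(P[...,2]>.006)&(P[...,2]<.06)&(np.hypot(P[...,0]-.615,P[...,1]-.24)<.11)&(hsv[...,1]<60)
        b=blobs(f,m,.013,200)
        for x in b: print(c,"cover",x[4].round(4),np.round(x[2],1),x[3])
        k=(hsv[...,2]<60)&(np.hypot(P[...,0]-.615,P[...,1]-.24)<.11)&(P[...,2]>.03); print("knob",k.sum(),P[k].mean(0).round(4) if k.any() else "")
    return f
E
python3 -c "
from det import *
go(.616,.2415,.25,-112); look();f=cover();save(f,'s6.png',(225,235,425,345),3.9)"
```

```text
yaw -111.8 tilt 0.05 turn_z units 0.03 shift(after turn) [ -5.79 -10.92   4.03] before [ -5.75 -10.94   4.04] w 0.0558 t 60.5 q7 -1.25
top red blob 351.8 195.4 [15.1 15.6] [0.6241 0.0343 0.108 ]
top z med 0.094 rimpix [351.7 193.8]
side red blob 297.3 286.4 [14.8 17. ] [0.6356 0.0328 0.108 ]
side z med 0.093 rimpix [297.2 285.1]
top cover [0.5711 0.2307 0.013 ] [31.8 31.9] 839
knob 0 
side cover [0.5749 0.2286 0.013 ] [29.6 33.5] 785
knob 48 [0.5787 0.2315 0.0416]
```

View pics/s6.png

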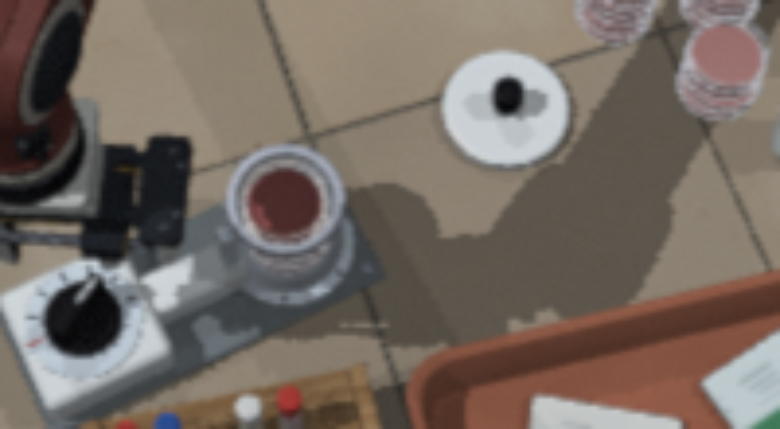

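```bash
python3 -c "
from det import *
go(.5735,.230,.204,-112);bar()"
```

```text
yaw -112.2 tilt 0.04 turn_z units -0.04 shift(after turn) [ -6.96 -10.04   5.55] before [ -7.   -10.01   5.56] w 0.0559 t 60.7 q7 -1.26
side 84 [ 0.6566 -0.1293] theta -28.3 [0.004  0.0154]
```

Request:
{"op": "send_rows", "data": {"increments": [[0, 0, 0, -0.63, -0.91, 0, 0.4], [0, 0, 0, -0.63, -0.91, 0, 0.4], [0, 0, 0, -0.63, -0.91, 0, 0.4], [0, 0, 0, -0.63, -0.91, 0, 0.4], [0, 0, 0, -0.63, -0.91, 0, 0.4]]}}

```text
clock: 61.3
eef_pos: [0.6178, 0.0358, 0.3704]
orientation: [3.083, -0.604, -0.0]
ft_force: [-0.0, 0.3, 0.4]
gripper_width: 0.0559
finger_force: 0.0
```

Request:
{"op": "send_rows", "data": {"increments": [[0, 0, 0, -0.63, -0.91, 0, 0.3], [0, 0, 0, -0.63, -0.91, 0, 0.3], [0, 0, 0, -0.63, -0.91, 0.2, 0.3], [0, 0, 0, -0.63, -0.91, 0.4, 0.3], [0, 0, 0, -0.63, -0.91, 0.6, 0.3]]}}

```text
clock: 61.8
eef_pos: [0.5819, 0.1978, 0.3351]
orientation: [-3.082, 0.603, -0.004]
ft_force: [0.1, -0.6, 0.0]
gripper_width: 0.0648
finger_force: 0.0
```

Request:
{"op": "send_rows", "data": {"increments": [[0, 0, 0, -0.68, -0.92, 0.6, 0.3], [0, 0, 0, 0, 0, 0.9, 0.3], [0, 0, 0, 0, 0, 0.7, 0.3], [0, 0, 0, 0, 0, 0, 0.3], [0, 0, 0, 0, 0, 0, 0.3]]}}

```text
clock: 62.3
eef_pos: [0.5737, 0.2294, 0.2689]
orientation: [3.082, -0.604, 0.001]
ft_force: [-1.1, -0.7, 0.2]
gripper_width: 0.0648
finger_force: 0.0
```

```bash
python3 -c "
from det import *
go(.5735,.230,.204,-112);bar();look();f=cover();save(f,'s7.png',(285,205,425,310),5.5)"
```

```text
yaw -112.2 tilt 0.05 turn_z units -0.03 shift(after turn) [-0.01 -0.01  2.16] before [-0.01 -0.02  2.16] w 0.0648 t 62.3 q7 -1.66
top 75 [ 0.6518 -0.1291] theta -29.9 [0.004  0.0156]
side 92 [ 0.6571 -0.1294] theta -30.4 [0.0041 0.0152]
top red blob 351.7 195.3 [14.2 15.3] [0.6245 0.0345 0.108 ]
top z med 0.0939 rimpix [351.7 193.8]
side red blob 297.3 286.4 [14.8 17. ] [0.6356 0.0328 0.108 ]
side z med 0.0929 rimpix [297.2 285.1]
top cover [0.5461 0.2307 0.013 ] [15.5 24.2] 281
knob 218 [0.5525 0.1839 0.2358]
side cover [0.5785 0.2311 0.013 ] [29.2 32.5] 771
knob 1972 [0.5909 0.2275 0.2878]
```

View pics/s7.png

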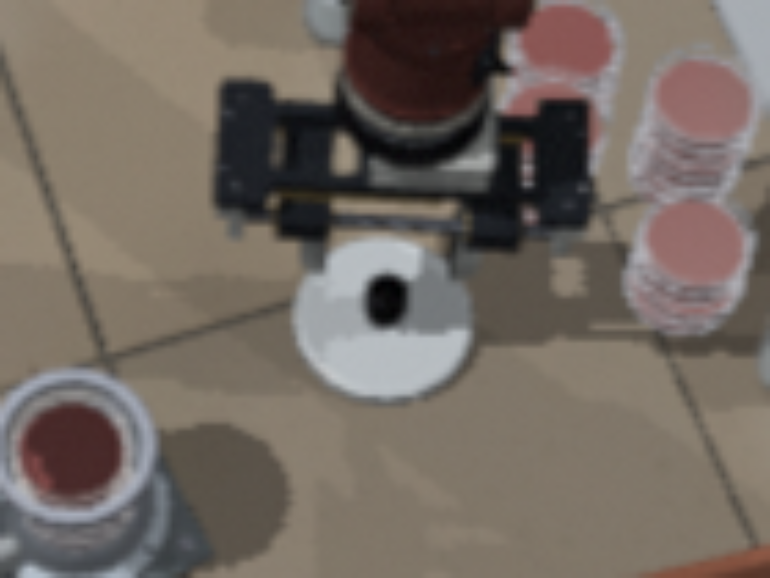

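Request:
{"op": "send_rows", "data": {"increments": [[0, 0, 0, 0.03, 0, 0.8, 0.4], [0, 0, 0, 0, 0, 0.8, 0.4], [0, 0, 0, 0, 0, 0.35, 0.4], [0, 0, 0, 0, 0, 0.2, 0.4], [0, 0, 0, 0, 0, 0, 0.4]]}}

```text
clock: 63.1
eef_pos: [0.5743, 0.2293, 0.2039]
orientation: [3.083, -0.602, -0.0]
ft_force: [-0.1, 0.4, 1.1]
gripper_width: 0.056
finger_force: 0.0
```

Request:
{"op": "send_rows", "data": {"increments": [[0, 0, 0, 0, 0, 0, 0.4], [0, 0, 0, 0, 0, 0, 1], [0, 0, 0, 0, 0, 0, 1], [0, 0, 0, 0, 0, 0, 1], [0, 0, 0, 0, 0, 0, 1]]}}

```text
clock: 63.6
eef_pos: [0.5744, 0.2295, 0.2044]
orientation: [-3.083, 0.602, -0.001]
ft_force: [0.6, 1.6, 0.1]
gripper_width: 0.0285
finger_force: 0.5
```

Request:
{"op": "send_rows", "data": {"increments": [[0, 0, 0, 0, 0, 0, 1], [0, 0, 0, 0, 0, 0, 1], [0, 0, 0, 0, 0, 0, 1]]}}

```text
clock: 63.9
eef_pos: [0.5744, 0.2297, 0.2044]
orientation: [-3.082, 0.602, -0.001]
ft_force: [-1.0, 1.5, 2.4]
gripper_width: 0.0242
finger_force: 30.0
```

```bash
python3 -c "
from det import *
go(.5745,.230,.204,-112)
s=state();print(s['finger_force'],s['ft_force'],s['eef_pos'])"
```

```text
yaw -112.1 tilt 0.06 turn_z units -0.01 shift(after turn) [-0.   -0.01  0.01] before [-0.   -0.01  0.01] w 0.0242 t 63.9 q7 -1.6
30.00045597553253 [-0.99290534  1.49859103  2.40170483] [0.57444567 0.22970004 0.20436091]
```

Request:
{"op": "send_rows", "data": {"increments": [[0, 0, 0, 0, 0, -0.5, 1], [0, 0, 0, 0, 0, -1, 1], [0, 0, 0, 0, 0, -1, 1], [0, 0, 0, 0, 0, -1, 1], [0, 0, 0, 0, 0, -1, 1]]}}

```text
clock: 64.4
eef_pos: [0.5739, 0.2286, 0.3408]
orientation: [3.082, -0.604, -0.0]
ft_force: [0.6, 0.4, -1.0]
gripper_width: 0.0246
finger_force: 30.0
```

Request:
{"op": "send_rows", "data": {"increments": [[0, 0, 0, 0, 0, -0.5, 1], [0, 0, 0, 0, 0, -0.3, 1], [0, 0, 0, 0, 0, 0, 1]]}}

```text
clock: 64.7
eef_pos: [0.5742, 0.2291, 0.3636]
orientation: [-3.083, 0.603, -0.001]
ft_force: [0.1, -0.0, -0.2]
gripper_width: 0.0244
finger_force: 30.0
```

```bash
python3 -c "
from det import *
go(.630,.0343,.300,-112)
for c in ('top','side'):
    f=grab_frame(c);P=cloud(f);s=cv2.cvtColor(f['frame'],cv2.COLOR_RGB2HSV)[...,1]
    z0=state()['eef_pos'][2]-.2044
    m=(abs(P[...,2]-z0-.011)<.008)&(np.hypot(P[...,0]-.5745,P[...,1]-.23)<.07)&(s<60)
    for b in blobs(f,m,z0+.011,100): print(c,b[4],b[2],b[3])
save(f,'s8.png',(285,185,425,290),5.5)
"
```

```text
yaw -112.1 tilt 0.04 turn_z units -0.02 shift(after turn) [4.16 5.32 2.12] before [4.17 5.32 2.12] w 0.0244 t 64.7 q7 -1.75
top [0.5391814  0.22239641 0.16902222] (13.753657341003418, 21.716712951660156) 203
side [0.58569206 0.22169088 0.16831947] (23.50636100769043, 35.607364654541016) 535
```

View pics/s8.png

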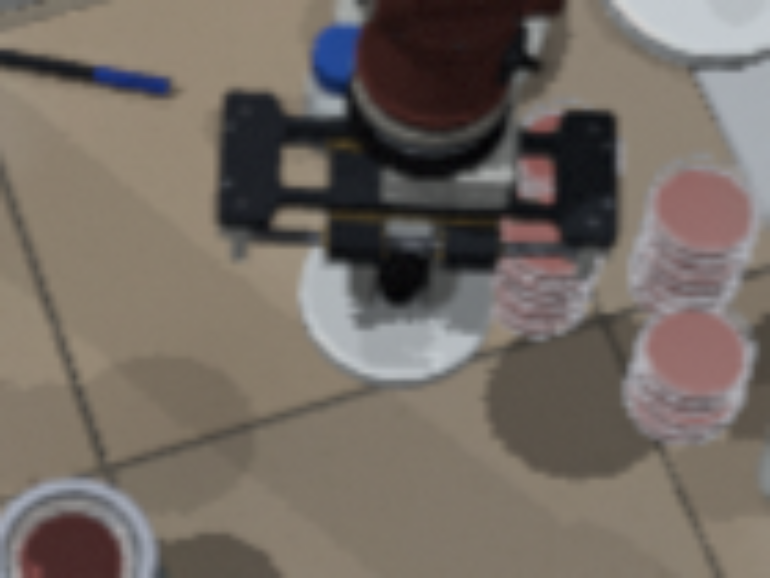

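Request:
{"op": "send_rows", "data": {"increments": [[0, 0, 0, 0.6, 0.76, 0, 1], [0, 0, 0, 0.6, 0.76, 0, 1], [0, 0, 0, 0.6, 0.76, 0, 1], [0, 0, 0, 0.6, 0.76, 0, 1], [0, 0, 0, 0.6, 0.76, 0, 1]]}}

```text
clock: 65.3
eef_pos: [0.6146, 0.0891, 0.3611]
orientation: [3.082, -0.602, -0.005]
ft_force: [0.5, 0.4, -1.1]
gripper_width: 0.0244
finger_force: 30.0
```

Request:
{"op": "send_rows", "data": {"increments": [[0, 0, 0, 0.6, 0.76, 0, 1], [0, 0, 0, 0.56, 0.76, 0.3, 1], [0, 0, 0, 0, 0, 0.6, 1], [0, 0, 0, 0, 0, 0.3, 1], [0, 0, 0, 0, 0, 0, 1]]}}

```text
clock: 65.8
eef_pos: [0.6292, 0.0358, 0.3241]
orientation: [3.084, -0.601, -0.009]
ft_force: [0.8, 0.5, -1.6]
gripper_width: 0.0244
finger_force: 30.0
```

Request:
{"op": "send_rows", "data": {"increments": [[0, 0, 0, 0, 0, 0, 1], [0, 0, 0, 0, 0, 0, 1]]}}

```text
clock: 66.0
eef_pos: [0.63, 0.0353, 0.3275]
orientation: [-3.084, 0.6, -0.001]
ft_force: [0.6, 0.1, -0.1]
gripper_width: 0.0246
finger_force: 30.0
```

```bash
cat > cf.py <<'E'
from det import *
from scipy.optimize import least_squares
go(.630,.0343,.300,-112)
s=state(); z0=s['eef_pos'][2]-.2044
for c in('top','side'):
    f=grab_frame(c);P=cloud(f);h=cv2.cvtColor(f['frame'],cv2.COLOR_RGB2HSV)
    m=(abs(P[...,2]-z0-.010)<.009)&(np.hypot(P[...,0]-s['eef_pos'][0],P[...,1]-s['eef_pos'][1])<.065)&(h[...,2]>70)
    cn=max(cv2.findContours(m.astype(np.uint8),cv2.RETR_EXTERNAL,cv2.CHAIN_APPROX_NONE)[0],key=len)[:,0]
    q=np.array([ray(f,u,v,z0+.011) for u,v in cn])[:,:2]
    # outermost arc only
    r=least_squares(lambda p:np.hypot(*(q-p).T)-.05,s['eef_pos'][:2],loss='soft_l1',f_scale=.001)
    e=np.hypot(*(q-r.x).T)-.05
    print(c,len(q),r.x.round(4),"inliers",(abs(e)<.003).sum(),"fz",s['ft_force'].round(1))
save(f,'s9.png',(245,225,375,325),6)
E
python3 cf.py
```

```text
yaw -112.0 tilt 0.05 turn_z units -0.0 shift(after turn) [0.01 0.03 0.92] before [0.01 0.03 0.92] w 0.0246 t 66.0 q7 -1.42
top 42 [0.6273 0.0389] inliers 16 fz [ 0.6  0.1 -0.1]
side 94 [0.6298 0.0346] inliers 54 fz [ 0.6  0.1 -0.1]
```

View pics/s9.png

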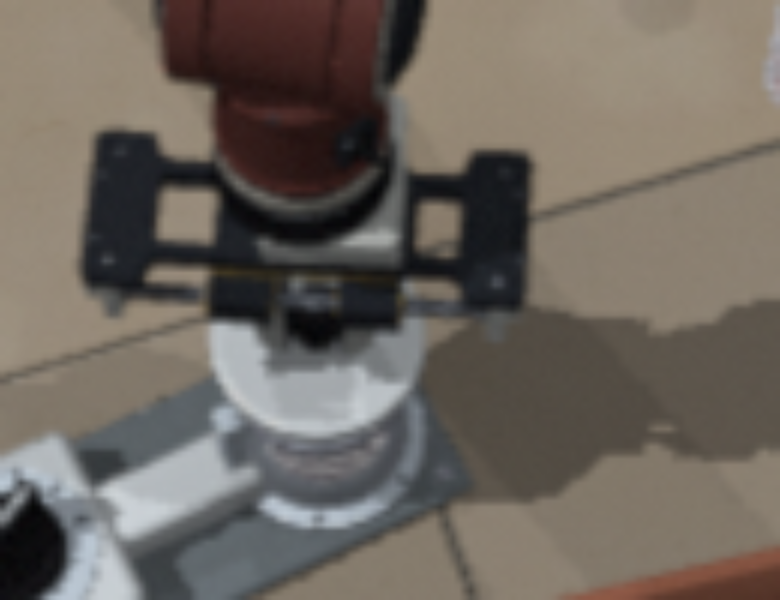

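Request:
{"op": "send_rows", "data": {"increments": [[0, 0, 0, 0, 0.02, 0.3, 1], [0, 0, 0, 0, 0, 0.25, 1], [0, 0, 0, 0, 0, 0.1, 1], [0, 0, 0, 0, 0, 0, 1]]}}

```text
clock: 66.5
eef_pos: [0.6294, 0.0341, 0.3066]
orientation: [3.083, -0.602, -0.003]
ft_force: [-1.0, -0.3, -1.0]
gripper_width: 0.0244
finger_force: 30.0
```

Request:
{"op": "send_rows", "data": {"increments": [[0, 0, 0, 0, 0, 0.05, 1], [0, 0, 0, 0, 0, 0.05, 1], [0, 0, 0, 0, 0, 0, 1]]}}

```text
clock: 66.8
eef_pos: [0.6296, 0.0339, 0.3045]
orientation: [3.083, -0.602, -0.0]
ft_force: [1.0, 0.5, -0.8]
gripper_width: 0.0242
finger_force: 30.0
```

```bash
python3 -c "
from det import *
go(.630,.0343,.2994,-112);s=state();print(s['ft_force'],s['ft_torque'],s['eef_pos'])"
```

```text
yaw -112.1 tilt 0.01 turn_z units -0.02 shift(after turn) [ 0.01 -0.02  0.17] before [ 0.01 -0.02  0.17] w 0.0242 t 66.8 q7 -1.4
[ 1.01225517  0.48678615 -0.79889922] [-0.04214836  0.15407673 -0.00030659] [0.62957123 0.03391548 0.30446218]
```

No contact force, so the skirt is already 4 mm over the rim. Continue.

Request:
{"op": "send_rows", "data": {"increments": [[0, 0, 0, 0, 0, 0.06, 1], [0, 0, 0, 0, 0, 0.06, 1], [0, 0, 0, 0, 0, 0.04, 1], [0, 0, 0, 0, 0, 0, 1], [0, 0, 0, 0, 0, 0, 1]]}}

```text
clock: 67.3
eef_pos: [0.6296, 0.0339, 0.2997]
orientation: [3.083, -0.602, -0.0]
ft_force: [0.1, -0.1, -0.1]
gripper_width: 0.0247
finger_force: 30.0
```

```bash
python3 -c "
from det import *
go(.630,.0343,.2994,-112);s=state();print(s['ft_force'],s['ft_torque'],s['eef_pos'])"
```

```text
yaw -112.1 tilt 0.01 turn_z units -0.02 shift(after turn) [ 0.01 -0.02  0.01] before [ 0.01 -0.02  0.01] w 0.0247 t 67.3 q7 -1.4
[ 0.13863802 -0.0957348  -0.09579413] [ 0.05142925  0.0930681  -0.0156973 ] [0.62958558 0.0339332  0.29973382]
```

Seated depth reached; release, retreat, and check.

Request:
{"op": "send_rows", "data": {"increments": [[0, 0, 0, 0, 0, 0.03, 1], [0, 0, 0, 0, 0, 0, 0.6], [0, 0, 0, 0, 0, 0, 0.5], [0, 0, 0, 0, 0, 0, 0.4], [0, 0, 0, 0, 0, -0.3, 0.4]]}}

```text
clock: 67.8
eef_pos: [0.6292, 0.0343, 0.3069]
orientation: [3.083, -0.602, -0.004]
ft_force: [0.6, 1.2, -0.6]
gripper_width: 0.0519
finger_force: 0.0
```

Request:
{"op": "send_rows", "data": {"increments": [[0, 0, 0, 0, 0, -1, 0.4], [0, 0, 0, 0, 0, -1, 0.4], [0, 0, 0, 0, 0, -1, 0.4], [0, 0, 0, -1, 0, 0, 0.4], [0, 0, 0, -1, 0, 0, 0.4]]}}

```text
clock: 68.3
eef_pos: [0.5737, 0.0557, 0.3996]
orientation: [-3.083, 0.604, -0.005]
ft_force: [-0.6, 0.9, -0.0]
gripper_width: 0.0559
finger_force: 0.0
```

Request:
{"op": "send_rows", "data": {"increments": [[0, 0, 0, -1, 0, 0, 0.4], [0, 0, 0, -1, 0, 0, 0.4], [0, 0, 0, -1, 0, 0, 0.4], [0, 0, 0, 0, 0, 0, 0.4]]}}

```text
clock: 68.7
eef_pos: [0.488, 0.0917, 0.3979]
orientation: [-3.082, 0.599, 0.006]
ft_force: [-0.2, 0.1, 0.4]
gripper_width: 0.0558
finger_force: 0.0
```

```bash
python3 - <<'E'
from det import *
bar()
for c in('top','side'):
    f=grab_frame(c);P=cloud(f);h=cv2.cvtColor(f['frame'],cv2.COLOR_RGB2HSV)
    r=np.hypot(P[...,0]-.63,P[...,1]-.034); m=(r<.065)&(abs(P[...,2]-.106)<.012)&(h[...,1]<70)
    print(c,[(b[4].round(4),np.round(b[2],1),b[3]) for b in blobs(f,m,.107,150)])
    k=(r<.045)&(r>.022)&(P[...,2]>.09)&(P[...,2]<.13); q=P[k]; A=np.c_[q[:,:2]-[.63,.034],np.ones(len(q))]; print("plane",np.linalg.lstsq(A,q[:,2],rcond=None)[0].round(4),len(q))
    k=(r<.03)&(P[...,2]>.125); print("knobtop",np.percentile(P[k][:,2],95).round(4) if k.any() else None,k.sum())
    print("bottle cap z",[P[y,x].round(3) for x,y in([(267,287)] if c=='top' else [(347,197)])])
    print("left dishes",[b[4].round(3)[:2] for b in dishes(f) if b[3]<900 and .4<b[4][0]<.62 and b[4][1]<.3])
E
```

```text
top 72 [ 0.6514 -0.1289] theta -28.7 [0.004  0.0155]
side 90 [ 0.6572 -0.1293] theta -29.8 [0.0041 0.0152]
top [(array([0.6522, 0.0222, 0.107 ]), array([13.2, 31.8]), np.int32(305))]
plane [ 0.0133 -0.0102  0.108 ] 236
knobtop 0.1443 23
bottle cap z [array([0.37 , 0.279, 0.086])]
left dishes []
side [(array([0.6315, 0.0328, 0.107 ]), array([33.1, 34.6]), np.int32(876))]
plane [0.0029 0.005  0.1076] 551
knobtop 0.1429 69
bottle cap z [array([0.389, 0.273, 0.087])]
left dishes []
```

```bash
python3 -c "
from workcell import finish_job
print(finish_job())"
```

```text
the job is handed in; nothing more can be done
None
```

I handed the job in at about 69 s: the knob was first turned back to zero, all five red dishes are stacked in the tube, the knob was turned clockwise one click per dish (five, reading about 150°), the white cover sits level on the rim, and the bottle is still standing.

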